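# Trip-test latching limit switches and pack them for shipment

## Robot

A 6-joint arm with a two-finger parallel gripper is mounted at the origin on a cart in front of the work surface, level with it; the furniture and walls round the work are solid. World frame = base frame: x ahead of the robot, y to its left, z up, the work surface at z = 0. Lengths are in m, angles in rad, forces in N, time in s.
With the tool pointing down it reaches from about 0.3 to 0.875 m from the base axis. Payload 6.4 kg.
Tool frame: the origin (TCP) lies midway between the tips of the shut fingers; the grasp point (between the pads) lies 19 mm behind it; x points along the fingers, y is the direction in which the jaws open and shut, and the axes are right-handed (so a half turn about x gives the same grasp; the last joint's range is limited). The gripper opens to 85 mm and grips with 20 to 120 N. Pads are 22 mm wide; open, the fingers measure 114 mm over their backs; the gripper's body (76 mm by 85 mm) begins 54 mm behind the grasp point. The pads swing forward as they close: fully open they stand 13 mm farther back than shut.
Start: joints at [-1.456, 0.181, 1.607, -0, 1.354, -0.206], TCP at [0.181, -0.546, 0.231] pointing down, gripper open.
Joint ranges: [-2.99, 2.99], [-0.89, 2.07], [0.3, 2.58], [-1.14, 4.28], [0, 2.63], [-3.12, 3.12]. Speed limits (rad/s): [2.57, 2.57, 3.01, 3.14, 3.14, 3.14].

## Interface

Orientations are given as a unit quaternion [w, x, y, z].
In Python, from bench import ctrl gives the robot as it stands.
- The arm moves only by the tool step_arm, never from a script. Its argument "motion" is a list of rows, each a list of 7 numbers: the shift along the tool's x, y, z in mm, then the turn, a rotation vector about the tool's x, y, z in degrees, then the closure in counts, from 0 (fully open) to 255 (shut). In form: [[tx, ty, tz, rx, ry, rz, hand], ...]. A call has 1 to 10 rows; each row is the pose to reach, as a shift and turn from the pose commanded when the call began, along the tool's axes at that moment; what a row does not reach only later rows make up. A row lasts 1/8 s, in which the tool goes at most 62.5 mm and 10.7 degrees, less where a joint would pass 70% of its speed; a pose out of reach is approached as far as the arm can. A call with a gripper value outside its range is refused whole. The fingers move at their own pace and stop on an object; the grip force is fixed at half the most. Time passes only in rows, so rows that repeat a pose let the fingers close. It gives the time, the measured TCP pose, the force and the opening at its end, in the units of the state.
- ctrl.get_obs(): the state, without advancing time (a new reading comes with each control period).
- ctrl.camera(name): name is "side" or "top"; returns (picture, depth): 384x512x3 uint8, red, green, blue; 384x512 float32, m along the optical axis (not along the pixel's ray), 0 where there is no reading.
- ctrl.camera_info(name): a dict with "fx", "fy", "cx", "cy" (pixels), "T" (4x4, takes a point from camera to world coordinates). Camera axes: x right, y down, z forward; pixel columns grow to the right and rows downward; lengths in m; the calibration is good to about 2 mm. A picture is of the moment at which its call begins. camera_info takes no time and is no camera call.
- ctrl.hand_in(): hands the job in, once; it reports no verdict.
The state is a dict: "time_s": time; "q": joint angles; "dq": joint speeds; "joint_efforts": joint torques, N m; "eef_pos": TCP position; "eef_rot": TCP orientation; "wrist_force": force on the tool from outside, world axes, zero at the start; "torque": the same for the moment, N m; "opening": opening from 0.0 (shut) to 1.0 (fully open).
Only numpy, scipy, OpenCV 4.12 (cv2) and the standard library are available. Lean on these libraries where they do the work, as an engineer would, in place of code of your own. Each camera call takes 0.05 s, during which the arm holds its last target. There are 200 camera calls.

## Task

Two or three latching roller-arm limit switches have come from assembly. Lay every switch in a bay of its own in the aluminium test fixture and push its roller arm sideways until it snaps over and stays over; take none out before all of them are tripped there. They ship tripped: then pack them, arms still over, one to a lane in the blue transit tray, and fill every lane left over with a pink foam block so that nothing can shift, all lying flat on the lane floors; leave the cup, gauge and mouse alone.

Things in the scene. Friction and masses are not known exactly. Their poses are not given: they have to be found in the camera images.
- sw1: Latching limit switch lying on its mounting face, 0.26 kg; absent in some runs. Grey die-cast housing 92 (x) x 38 (y) x 34 mm high, gripped by its 38 mm sides; on top at one end a steel arm with a red roller, at the other end a black cable entry. Origin: centre of its underside; x along the housing to the arm end, z up. Arm pivot (upright) at x = +30 mm; roller axis 42 mm from it.
- sw1_arm (a joint): Its roller arm: 0 = straight along the switch's +x (untripped), 0.95 rad = over to its +y side (latched), its only way to swing. Roller 18 mm across, 42 to 51 mm above the switch's underside; flat arm 11 mm wide at 38 to 42 mm. A spring holds it at 0 with about 1 N at the roller; pushed past 0.47 it snaps over and stays.
- sw2: Latching limit switch lying on its mounting face, 0.26 kg; absent in some runs. Grey die-cast housing 92 (x) x 38 (y) x 34 mm high, gripped by its 38 mm sides; on top at one end a steel arm with a red roller, at the other end a black cable entry. Origin: centre of its underside; x along the housing to the arm end, z up. Arm pivot (upright) at x = +30 mm; roller axis 42 mm from it.
- sw2_arm (a joint): Its roller arm: 0 = straight along the switch's +x (untripped), 0.95 rad = over to its +y side (latched), its only way to swing. Roller 18 mm across, 42 to 51 mm above the switch's underside; flat arm 11 mm wide at 38 to 42 mm. A spring holds it at 0 with about 1 N at the roller; pushed past 0.47 it snaps over and stays.
- sw3: Latching limit switch lying on its mounting face, 0.26 kg; absent in some runs. Grey die-cast housing 92 (x) x 38 (y) x 34 mm high, gripped by its 38 mm sides; on top at one end a steel arm with a red roller, at the other end a black cable entry. Origin: centre of its underside; x along the housing to the arm end, z up. Arm pivot (upright) at x = +30 mm; roller axis 42 mm from it.
- sw3_arm (a joint): Its roller arm: 0 = straight along the switch's +x (untripped), 0.95 rad = over to its +y side (latched), its only way to swing. Roller 18 mm across, 42 to 51 mm above the switch's underside; flat arm 11 mm wide at 38 to 42 mm. A spring holds it at 0 with about 1 N at the roller; pushed past 0.47 it snaps over and stays.
- foam1: Pink antistatic foam block, firm, 92 (x) x 39 (y) x 36 mm high, 0.06 kg. Origin: centre of its underside. There are always two.
- foam2: Pink antistatic foam block, firm, 92 (x) x 39 (y) x 36 mm high, 0.06 kg. Origin: centre of its underside. There are always two.
- fixture: Test fixture, fixed: aluminium plate 140 (x) x 248 (y) x 10 mm with three switch bays side by side along y, 86 mm apart. Origin: centre of its underside, which stands on the 4 mm bench mat.
- bay0 (a point): Floor centre (plate top) of bay 0, counted from the fixture's +y side; x along the bay. A switch lies along x, either way round, origin here, in 98 x 43 mm of free space: a 14 mm high rail across each end (the arm reaches over it); on each side two cheeks 22 mm high, 8 mm thick, leaving the middle 52 mm open for fingers.
- bay1 (a point): Floor centre (plate top) of bay 1, counted from the fixture's +y side; x along the bay. A switch lies along x, either way round, origin here, in 98 x 43 mm of free space: a 14 mm high rail across each end (the arm reaches over it); on each side two cheeks 22 mm high, 8 mm thick, leaving the middle 52 mm open for fingers.
- bay2 (a point): Floor centre (plate top) of bay 2, counted from the fixture's +y side; x along the bay. A switch lies along x, either way round, origin here, in 98 x 43 mm of free space: a 14 mm high rail across each end (the arm reaches over it); on each side two cheeks 22 mm high, 8 mm thick, leaving the middle 52 mm open for fingers.
- tray: Transit tray, fixed: blue shell 106 (x) x 309 (y) x 30 mm high, walls 4 mm, floor 6 mm, with four lanes along x, 70 mm apart, between charcoal foam ribs 12 mm high and 27 mm wide (24 mm along the side walls). Origin: centre of its underside, on the bench mat.
- lane0 (a point): Floor centre of tray lane 0, counted from the tray's +y side; x along the lane. One switch or block lies along x, either way round, origin here, in 98 x 43 mm of free space; end walls rise 24 mm and ribs 12 mm above this floor; a roller arm reaches out above them.
- lane1 (a point): Floor centre of tray lane 1, counted from the tray's +y side; x along the lane. One switch or block lies along x, either way round, origin here, in 98 x 43 mm of free space; end walls rise 24 mm and ribs 12 mm above this floor; a roller arm reaches out above them.
- lane2 (a point): Floor centre of tray lane 2, counted from the tray's +y side; x along the lane. One switch or block lies along x, either way round, origin here, in 98 x 43 mm of free space; end walls rise 24 mm and ribs 12 mm above this floor; a roller arm reaches out above them.
- lane3 (a point): Floor centre of tray lane 3, counted from the tray's +y side; x along the lane. One switch or block lies along x, either way round, origin here, in 98 x 43 mm of free space; end walls rise 24 mm and ribs 12 mm above this floor; a roller arm reaches out above them.
- cup: Clear sample cup, 60 mm across, 64 mm high, a bystander. Origin: centre of its underside.
- gauge: Round hand pressure gauge, 91 x 62 x 23 mm, lying on its back, a bystander. Origin: centre of its underside.
- mouse: Black computer mouse, 104 x 60 x 33 mm, a bystander. Origin: centre of its underside.

How it is judged:
On the way:
1. every switch present lies flat in a fixture bay (within 8 mm of the bay's centre) with its arm latched over (beyond 0.8 rad), all at the same time (((horizontal distance between sw1 and bay0 below 0.008 m and z of sw1 in the frame of bay0 below 0.005 m and angle between the x axis of sw1 and the x axis of bay0, either way round below 0.15 rad and angle between sw1's own z axis and vertical below 0.12 rad) or (horizontal distance between sw1 and bay1 below 0.008 m and z of sw1 in the frame of bay1 below 0.005 m and angle between the x axis of sw1 and the x axis of bay1, either way round below 0.15 rad and angle between sw1's own z axis and vertical below 0.12 rad) or (horizontal distance between sw1 and bay2 below 0.008 m and z of sw1 in the frame of bay2 below 0.005 m and angle between the x axis of sw1 and the x axis of bay2, either way round below 0.15 rad and angle between sw1's own z axis and vertical below 0.12 rad)) and value of joint each of sw1_arm, sw2_arm, sw3_arm above 0.8 rad and ((horizontal distance between sw2 and bay0 below 0.008 m and z of sw2 in the frame of bay0 below 0.005 m and angle between the x axis of sw2 and the x axis of bay0, either way round below 0.15 rad and angle between sw2's own z axis and vertical below 0.12 rad) or (horizontal distance between sw2 and bay1 below 0.008 m and z of sw2 in the frame of bay1 below 0.005 m and angle between the x axis of sw2 and the x axis of bay1, either way round below 0.15 rad and angle between sw2's own z axis and vertical below 0.12 rad) or (horizontal distance between sw2 and bay2 below 0.008 m and z of sw2 in the frame of bay2 below 0.005 m and angle between the x axis of sw2 and the x axis of bay2, either way round below 0.15 rad and angle between sw2's own z axis and vertical below 0.12 rad)) and ((horizontal distance between sw3 and bay0 below 0.008 m and z of sw3 in the frame of bay0 below 0.005 m and angle between the x axis of sw3 and the x axis of bay0, either way round below 0.15 rad and angle between sw3's own z axis and vertical below 0.12 rad) or (horizontal distance between sw3 and bay1 below 0.008 m and z of sw3 in the frame of bay1 below 0.005 m and angle between the x axis of sw3 and the x axis of bay1, either way round below 0.15 rad and angle between sw3's own z axis and vertical below 0.12 rad) or (horizontal distance between sw3 and bay2 below 0.008 m and z of sw3 in the frame of bay2 below 0.005 m and angle between the x axis of sw3 and the x axis of bay2, either way round below 0.15 rad and angle between sw3's own z axis and vertical below 0.12 rad))), for 0.2 s.
At the end, for the whole second after the job is handed in: Every switch lies flat and still in a tray lane (origin within 8 mm sideways and 5 mm in height of the lane's floor centre, along the lane to 0.15 rad), arm latched over (beyond 0.8 rad); each of the four lanes holds a switch or a foam block so seated. A spare block may stay anywhere (((horizontal distance between sw1 and lane0 below 0.008 m and z of sw1 in the frame of lane0 below 0.005 m and angle between the x axis of sw1 and the x axis of lane0, either way round below 0.15 rad and angle between sw1's own z axis and vertical below 0.12 rad) or (horizontal distance between sw1 and lane1 below 0.008 m and z of sw1 in the frame of lane1 below 0.005 m and angle between the x axis of sw1 and the x axis of lane1, either way round below 0.15 rad and angle between sw1's own z axis and vertical below 0.12 rad) or (horizontal distance between sw1 and lane2 below 0.008 m and z of sw1 in the frame of lane2 below 0.005 m and angle between the x axis of sw1 and the x axis of lane2, either way round below 0.15 rad and angle between sw1's own z axis and vertical below 0.12 rad) or (horizontal distance between sw1 and lane3 below 0.008 m and z of sw1 in the frame of lane3 below 0.005 m and angle between the x axis of sw1 and the x axis of lane3, either way round below 0.15 rad and angle between sw1's own z axis and vertical below 0.12 rad)) and value of joint each of sw1_arm, sw2_arm, sw3_arm above 0.8 rad and linear speed of each of sw1, sw2, sw3 below 0.02 m/s and ((horizontal distance between sw2 and lane0 below 0.008 m and z of sw2 in the frame of lane0 below 0.005 m and angle between the x axis of sw2 and the x axis of lane0, either way round below 0.15 rad and angle between sw2's own z axis and vertical below 0.12 rad) or (horizontal distance between sw2 and lane1 below 0.008 m and z of sw2 in the frame of lane1 below 0.005 m and angle between the x axis of sw2 and the x axis of lane1, either way round below 0.15 rad and angle between sw2's own z axis and vertical below 0.12 rad) or (horizontal distance between sw2 and lane2 below 0.008 m and z of sw2 in the frame of lane2 below 0.005 m and angle between the x axis of sw2 and the x axis of lane2, either way round below 0.15 rad and angle between sw2's own z axis and vertical below 0.12 rad) or (horizontal distance between sw2 and lane3 below 0.008 m and z of sw2 in the frame of lane3 below 0.005 m and angle between the x axis of sw2 and the x axis of lane3, either way round below 0.15 rad and angle between sw2's own z axis and vertical below 0.12 rad)) and ((horizontal distance between sw3 and lane0 below 0.008 m and z of sw3 in the frame of lane0 below 0.005 m and angle between the x axis of sw3 and the x axis of lane0, either way round below 0.15 rad and angle between sw3's own z axis and vertical below 0.12 rad) or (horizontal distance between sw3 and lane1 below 0.008 m and z of sw3 in the frame of lane1 below 0.005 m and angle between the x axis of sw3 and the x axis of lane1, either way round below 0.15 rad and angle between sw3's own z axis and vertical below 0.12 rad) or (horizontal distance between sw3 and lane2 below 0.008 m and z of sw3 in the frame of lane2 below 0.005 m and angle between the x axis of sw3 and the x axis of lane2, either way round below 0.15 rad and angle between sw3's own z axis and vertical below 0.12 rad) or (horizontal distance between sw3 and lane3 below 0.008 m and z of sw3 in the frame of lane3 below 0.005 m and angle between the x axis of sw3 and the x axis of lane3, either way round below 0.15 rad and angle between sw3's own z axis and vertical below 0.12 rad)) and ((horizontal distance between sw1 and lane0 below 0.008 m and z of sw1 in the frame of lane0 below 0.005 m and angle between the x axis of sw1 and the x axis of lane0, either way round below 0.15 rad and angle between sw1's own z axis and vertical below 0.12 rad) or (horizontal distance between sw2 and lane0 below 0.008 m and z of sw2 in the frame of lane0 below 0.005 m and angle between the x axis of sw2 and the x axis of lane0, either way round below 0.15 rad and angle between sw2's own z axis and vertical below 0.12 rad) or (horizontal distance between sw3 and lane0 below 0.008 m and z of sw3 in the frame of lane0 below 0.005 m and angle between the x axis of sw3 and the x axis of lane0, either way round below 0.15 rad and angle between sw3's own z axis and vertical below 0.12 rad) or (horizontal distance between foam1 and lane0 below 0.008 m and z of foam1 in the frame of lane0 below 0.005 m and angle between the x axis of foam1 and the x axis of lane0, either way round below 0.15 rad and angle between foam1's own z axis and vertical below 0.12 rad) or (horizontal distance between foam2 and lane0 below 0.008 m and z of foam2 in the frame of lane0 below 0.005 m and angle between the x axis of foam2 and the x axis of lane0, either way round below 0.15 rad and angle between foam2's own z axis and vertical below 0.12 rad)) and ((horizontal distance between sw1 and lane1 below 0.008 m and z of sw1 in the frame of lane1 below 0.005 m and angle between the x axis of sw1 and the x axis of lane1, either way round below 0.15 rad and angle between sw1's own z axis and vertical below 0.12 rad) or (horizontal distance between sw2 and lane1 below 0.008 m and z of sw2 in the frame of lane1 below 0.005 m and angle between the x axis of sw2 and the x axis of lane1, either way round below 0.15 rad and angle between sw2's own z axis and vertical below 0.12 rad) or (horizontal distance between sw3 and lane1 below 0.008 m and z of sw3 in the frame of lane1 below 0.005 m and angle between the x axis of sw3 and the x axis of lane1, either way round below 0.15 rad and angle between sw3's own z axis and vertical below 0.12 rad) or (horizontal distance between foam1 and lane1 below 0.008 m and z of foam1 in the frame of lane1 below 0.005 m and angle between the x axis of foam1 and the x axis of lane1, either way round below 0.15 rad and angle between foam1's own z axis and vertical below 0.12 rad) or (horizontal distance between foam2 and lane1 below 0.008 m and z of foam2 in the frame of lane1 below 0.005 m and angle between the x axis of foam2 and the x axis of lane1, either way round below 0.15 rad and angle between foam2's own z axis and vertical below 0.12 rad)) and ((horizontal distance between sw1 and lane2 below 0.008 m and z of sw1 in the frame of lane2 below 0.005 m and angle between the x axis of sw1 and the x axis of lane2, either way round below 0.15 rad and angle between sw1's own z axis and vertical below 0.12 rad) or (horizontal distance between sw2 and lane2 below 0.008 m and z of sw2 in the frame of lane2 below 0.005 m and angle between the x axis of sw2 and the x axis of lane2, either way round below 0.15 rad and angle between sw2's own z axis and vertical below 0.12 rad) or (horizontal distance between sw3 and lane2 below 0.008 m and z of sw3 in the frame of lane2 below 0.005 m and angle between the x axis of sw3 and the x axis of lane2, either way round below 0.15 rad and angle between sw3's own z axis and vertical below 0.12 rad) or (horizontal distance between foam1 and lane2 below 0.008 m and z of foam1 in the frame of lane2 below 0.005 m and angle between the x axis of foam1 and the x axis of lane2, either way round below 0.15 rad and angle between foam1's own z axis and vertical below 0.12 rad) or (horizontal distance between foam2 and lane2 below 0.008 m and z of foam2 in the frame of lane2 below 0.005 m and angle between the x axis of foam2 and the x axis of lane2, either way round below 0.15 rad and angle between foam2's own z axis and vertical below 0.12 rad)) and ((horizontal distance between sw1 and lane3 below 0.008 m and z of sw1 in the frame of lane3 below 0.005 m and angle between the x axis of sw1 and the x axis of lane3, either way round below 0.15 rad and angle between sw1's own z axis and vertical below 0.12 rad) or (horizontal distance between sw2 and lane3 below 0.008 m and z of sw2 in the frame of lane3 below 0.005 m and angle between the x axis of sw2 and the x axis of lane3, either way round below 0.15 rad and angle between sw2's own z axis and vertical below 0.12 rad) or (horizontal distance between sw3 and lane3 below 0.008 m and z of sw3 in the frame of lane3 below 0.005 m and angle between the x axis of sw3 and the x axis of lane3, either way round below 0.15 rad and angle between sw3's own z axis and vertical below 0.12 rad) or (horizontal distance between foam1 and lane3 below 0.008 m and z of foam1 in the frame of lane3 below 0.005 m and angle between the x axis of foam1 and the x axis of lane3, either way round below 0.15 rad and angle between foam1's own z axis and vertical below 0.12 rad) or (horizontal distance between foam2 and lane3 below 0.008 m and z of foam2 in the frame of lane3 below 0.005 m and angle between the x axis of foam2 and the x axis of lane3, either way round below 0.15 rad and angle between foam2's own z axis and vertical below 0.12 rad))); the robot touches nothing.
It fails at once if the sample cup is pushed more than 40 mm (distance of cup from where it was at the start of the episode above 0.04 m).
It fails at once if the gauge is pushed more than 40 mm (distance of gauge from where it was at the start of the episode above 0.04 m).
It fails at once if the mouse is pushed more than 40 mm (distance of mouse from where it was at the start of the episode above 0.04 m).
Of sw1, sw2, sw3 only 2 to 3 are there at a start; the rules pass over those that are not, and their reading is None.
At some moment in a run one of sw1, sw2, sw3, foam1, foam2 may be knocked a few centimetres aside while the robot is not near it.
It also fails if it takes over 208 s, if anything falls off the work surface, if the arm or the gripper's body presses on something with over 40 N, if the wrist force passes 120 N, or if a joint passes its speed limit or range.

## Working session

There is one attempt and no reset: what is moved stays moved. The work goes in short steps, Python scripts to look and compute and a tool call to move; the robot and the scene stay as the last step left them, time stands still between calls to the robot, and variables do not carry over. Pictures are saved under pics/ and viewed, about 12 in all and at most 16, crops included, and the job is handed in when it is done.

Besides the shell and the picture viewer there is one more tool, called after ">>>" by a JSON object that holds its "method" and its "body", one argument or row to a line. step_arm: Moves the arm, as the interface text tells. Its arguments: {"type":"object","properties":{"motion":{"type":"array","items":{"type":"array","items":{"type":"number"}}}},"required":["motion"]}

```bash
ls; mkdir -p pics; python3 - <<'E'
from bench import ctrl
import cv2,numpy as np
for n in("top","side"):
    p,d=ctrl.camera(n); np.savez(f"pics/{n}0.npz",p=p,d=d); cv2.imwrite(f"pics/{n}0.png",p[...,::-1])
    i=ctrl.camera_info(n); print(n,i["fx"],i["cx"],i["cy"],np.round(i["T"],3).tolist())
o=ctrl.get_obs(); print(o["time_s"],o["eef_pos"],o["eef_rot"],o["opening"])
E
```

```text
pics
top 355.195263154994 250.99773185269808 182.70550990032484 [[-0.0, -0.991, 0.133, 0.442], [-1.0, -0.003, -0.024, -0.065], [0.024, -0.133, -0.991, 1.105], [0.0, 0.0, 0.0, 1.0]]
side 408.9887318401355 263.3188872450646 186.53338188836344 [[-0.822, -0.359, 0.443, -0.026], [-0.57, 0.502, -0.651, 0.816], [0.011, -0.787, -0.617, 0.9], [0.0, 0.0, 0.0, 1.0]]
0.1 [ 0.18126275 -0.54517325  0.23049466] [ 0.11238458  0.69805715  0.11347933 -0.69800312] 0.9994845966682011
```

View pics/top0.png

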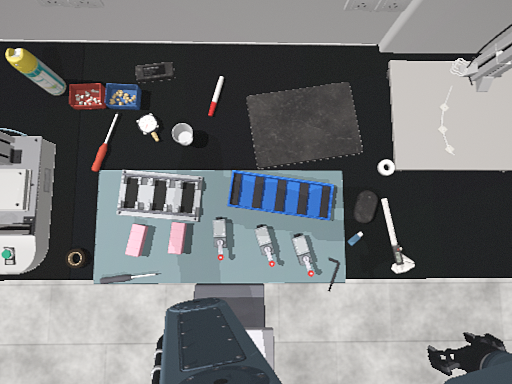

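View pics/side0.png

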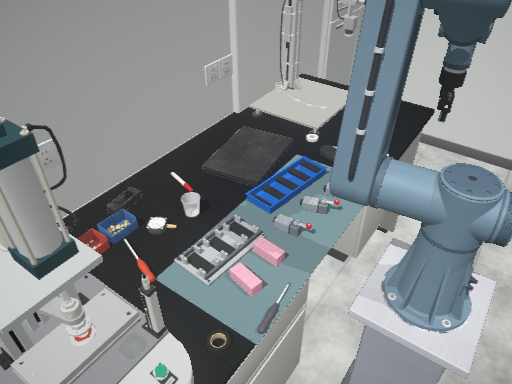

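```bash
cat > h.py <<'E'
from bench import ctrl
import cv2,numpy as np
def grab(n,save=None):
    p,d=ctrl.camera(n)
    if save: np.savez(f"pics/{save}.npz",p=p,d=d)
    return p,d
def xyz(n,d):
    i=ctrl.camera_info(n); v,u=np.mgrid[:384,:512]
    c=np.stack([(u-i["cx"])/i["fx"]*d,(v-i["cy"])/i["fy"]*d,d],-1)
    return c@i["T"][:3,:3].T+i["T"][:3,3]
def ray(n,uv,z):
    i=ctrl.camera_info(n); uv=np.atleast_2d(np.asarray(uv,float))
    c=np.stack([(uv[:,0]-i["cx"])/i["fx"],(uv[:,1]-i["cy"])/i["fy"],np.ones(len(uv))],-1)
    r=c@i["T"][:3,:3].T; o=i["T"][:3,3]
    return o+r*((z-o[2])/r[:,2])[:,None]
def crop(p,f,r0,r1,c0,c1,k):
    cv2.imwrite(f"pics/{f}.png",cv2.resize(p[r0:r1,c0:c1,::-1],None,fx=k,fy=k,interpolation=cv2.INTER_CUBIC))
def blobs(m,amin):
    n,l,s,c=cv2.connectedComponentsWithStats(m.astype(np.uint8)); return [(l==i) for i in range(1,n) if s[i,4]>=amin]
def rect(n,m,z):
    """min-area rect (centre, size long/short mm, yaw of long axis deg) of a pixel mask projected to plane z"""
    v,u=np.nonzero(m); c=ray(n,np.stack([u,v],-1),z)[:,:2]
    (x,y),(w,h),a=cv2.minAreaRect((c*1000).astype(np.float32))
    if w<h: w,h,a=h,w,a+90
    return np.round([x,y,w+3,h+3,(a+90)%180-90],1)
E
python3 - <<'E'
from h import *
f=np.load("pics/top0.npz");p=f["p"];d=f["d"]; crop(p,"c0",160,290,90,350,3)
X=xyz("top",d); hsv=cv2.cvtColor(p,cv2.COLOR_RGB2HSV); H,S,V=cv2.split(hsv)
print("mat z",np.median(X[255:265,110:180,2]), X[200,280],X[190,365])
tri=lambda m,n,z,a:[print(n,rect("top",b,z),b.sum(),"zmed",np.round(np.median(X[b][:,2]),4)) for b in blobs(m,a)]
tri((H>105)&(H<125)&(S>150)&(V>80),"blue",.034,100)
tri(((H>165)|(H<8))&(S>50)&(S<160)&(V>150)&(X[...,2]>.03),"pink",.040,60)
red=((H>172)|(H<6))&(S>170)&(V>120)
tri(red,"red",.055,4)
R=np.zeros_like(red);R[170:285,95:345]=1
for z0,z1 in((.030,.046),(.046,.07)):
    tri(R&(X[...,2]>z0)&(X[...,2]<z1)&(S<70),f"grey {z0}",.038,6)
E
```

```text
mat z 0.004714680514593894 [ 0.53420713 -0.17911516  0.02377337] [ 0.56530489 -0.44136002  0.02667812]
blue [ 549.4 -179.7  316.3  115.2   81.9] 2414 zmed 0.0115
pink [421.6 130.9  93.8  41.4  -6.5] 351 zmed 0.04
red [811.6  31.7  46.   17.6 -16.9] 64 zmed 0.0141
red [674.3 349.5  14.6   6.8 -15. ] 6 zmed 0.0155
red [656.6 355.7  16.2   5.7 -23.3] 7 zmed 0.0126
red [624.  365.3  12.3   5.7 -23.3] 5 zmed 0.0132
red [3.658e+02 1.000e-01 1.460e+01 1.440e+01 8.990e+01] 13 zmed 0.0558
red [ 352.7 -149.1   11.7    5.8   89.9] 6 zmed 0.055
red [ 319.9 -260.6   14.7   14.3   89.8] 11 zmed 0.0561
grey 0.03 [600.  296.8  30.5  12.    2.8] 28 zmed 0.0355
grey 0.03 [609.5 266.7  19.4   7.8  71.7] 7 zmed 0.0304
grey 0.03 [593.9 247.3  25.1  11.4  -6.9] 22 zmed 0.0364
grey 0.03 [591.1 164.2  37.   17.1  19.8] 28 zmed 0.035
grey 0.03 [589.6 212.7  21.4  12.    2.1] 24 zmed 0.0354
grey 0.03 [583.8 127.1  27.3   9.    1.5] 25 zmed 0.0367
grey 0.03 [580.5  76.3  27.5  11.2  -5.9] 22 zmed 0.0357
grey 0.03 [520.2 304.8  26.9  11.8   2.8] 26 zmed 0.0352
grey 0.03 [514.2 252.8  33.2  14.8   2.4] 32 zmed 0
[... 159 characters left out ...]
2.4  29.8  11.9   1.6] 26 zmed 0.0358
grey 0.03 [504.   83.3  24.    9.    1.2] 22 zmed 0.0359
grey 0.03 [433.3   5.1 100.2  40.5   5.2] 336 zmed 0.039
grey 0.03 [415.7 253.   94.6  42.3 -11.9] 422 zmed 0.0405
grey 0.03 [421.7 132.5  94.7  42.3  -6.5] 418 zmed 0.04
grey 0.03 [ 408.3 -128.5  110.2   40.7   16.5] 344 zmed 0.0386
grey 0.03 [ 378.  -242.5  114.1   40.9   17.9] 351 zmed 0.0384
grey 0.046 [393.7   4.4  43.8  14.8   0.6] 49 zmed 0.0483
grey 0.046 [ 387.6 -136.    17.8   14.7   89.9] 26 zmed 0.0495
grey 0.046 [ 360.  -144.7   29.1   11.9   -0.4] 16 zmed 0.0485
grey 0.046 [ 355.4 -251.2   26.2   17.8   -1.1] 35 zmed 0.0487
grey 0.046 [ 332.3 -256.6   17.2    8.3   26.2] 10 zmed 0.048
```

View pics/c0.png

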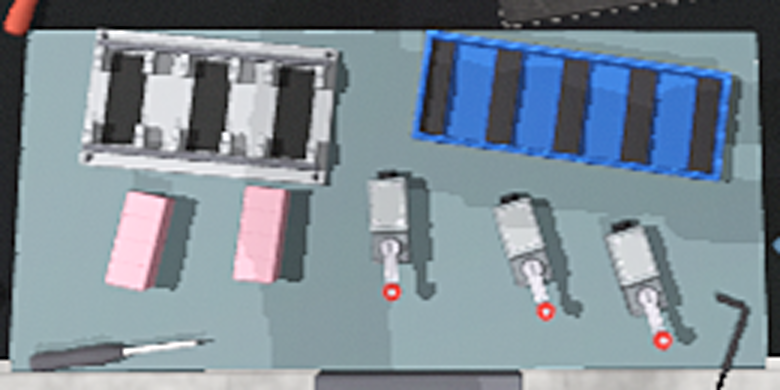

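```bash
cat >> h.py <<'E'
from scipy.spatial.transform import Rotation as Ro
def find(p,d,n="top",v=True):
    X=xyz(n,d); H,S,V=cv2.split(cv2.cvtColor(p,cv2.COLOR_RGB2HSV)); Z=X[...,2]
    R=(X[...,0]>.24)&(X[...,0]<.66)&(X[...,1]>-.36)&(X[...,1]<.36)
    out={"sw":[],"foam":[]}
    for b in blobs(R&(((H>170)|(H<8))&(S>110)&(V>120))&(Z>.042),5):
        vv,uu=np.nonzero(b); z=np.median(Z[b])
        q=ray(n,[uu.mean(),vv.mean()],z)[0]; out["sw"].append(np.round(np.r_[q[:2]*1000,z*1000,b.sum()],1))
    for b in blobs(R&((H>160)|(H<10))&(S>40)&(S<130)&(V>150)&(Z>.02),150):
        z=np.median(Z[b]); out["foam"].append(np.r_[rect(n,b,z),round(z*1000,1)])
    return out,X,H,S,V
def plan(xyzmm,yaw):
    """shift (mm) and rotvec (deg) in tool axes to TCP xyz, tool x down, jaw axis y at world yaw deg (mod 180, nearest)"""
    o=ctrl.get_obs(); w=o["eef_rot"]; R0=Ro.from_quat([w[1],w[2],w[3],w[0]])
    best=None
    for k in(0,180):
        a=np.radians(yaw+k); y=np.array([np.cos(a),np.sin(a),0]); x=np.array([0,0,-1.]); 
        r=(R0.inv()*Ro.from_matrix(np.stack([x,y,np.cross(x,y)],1))).as_rotvec(degrees=True)
        if best is None or np.linalg.norm(r)<np.linalg.norm(best): best=r
    print("plan",xyzmm,yaw,"->",np.round(R0.inv().apply(np.array(xyzmm)-o["eef_pos"]*1000),1),np.round(best,1))
E
python3 - <<'E'
from h import *
f=np.load("pics/top0.npz");p=f["p"];d=f["d"]
o,X,H,S,V=find(p,d); print(o)
Z=X[...,2]; x,y=X[...,0],X[...,1]
rim=(H>100)&(H<128)&(S>120)&(Z>.027)&(x>.4)&(y<0); print("rim",rect("top",rim,.034),rim.sum())
lan=(H>100)&(H<128)&(S>120)&(Z<.018)&(x>.4)&(y<0)
for b in blobs(lan,60): print("lane",rect("top",b,.010),b.sum())
R=(x>.45)&(x<.66)&(y>.04)&(y<.34)
for b in blobs(R&(V<70),60): print("bay",rect("top",b,.014),b.sum(),np.median(Z[b]))
pl=R&(Z>.0095)&(Z<.022); print("plate",rect("top",pl,.014)); print("plate all",rect("top",R&(Z>.0095),.018))
g=ctrl.get_obs(); w=g["eef_rot"]; M=Ro.from_quat([w[1],w[2],w[3],w[0]]).as_matrix(); print(M.round(3))
E
```

```text
{'sw': [array([3.665e+02, 1.000e-01, 5.580e+01, 1.800e+01]), array([ 348. , -148.3,   56.1,   22. ]), array([ 320.1, -261.5,   55.9,   20. ])], 'foam': [array([421.5, 130.8,  94.1,  41.9,  -5.9,  40. ]), array([415.2, 249.9,  93.9,  42.9, -11.2,  40.2])]}
rim [ 716.7  185.  1121.8  252.7   71.7] 643
lane [566.4 -74.6 100.5  44.7  -8.1] 421
lane [ 556.3 -146.1  100.6   46.9   -8.3] 421
lane [ 546.7 -214.5  100.6   46.    -8. ] 420
lane [ 537.  -284.3  100.2   44.4   -7.9] 415
bay [643.2 187.6 298.5  28.3 -89.8] 858 0.00021822137376892314
bay [556.4 276.5  93.1  38.8  -4.7] 323 0.015049405936068405
bay [550.2 190.9  93.8  38.5  -4.7] 327 0.015144841378679219
bay [543.  105.   96.3  40.6  -4.2] 340 0.014958116685202527
plate [539.3 187.7 289.8 178.8  88.6]
plate all [538.4 186.8 288.7 179.2  88.6]
[[-0.     0.315 -0.949]
 [ 0.002 -0.949 -0.315]
 [-1.    -0.002 -0.   ]]
```

```bash
python3 - <<'E'
from h import *
plan([438,7,120],95.2)
E
```

```text
plan [438, 7, 120] 95.2 -> [ 111.3 -442.9 -417.7] [13.2 -0.   0.1]
```

>>> {"method": "step_arm", "body": {
  "motion": [
    [55, -221, -209, 13.2, 0, 0, 60],
    [111.3, -442.9, -417.7, 13.2, 0, 0, 60],
    [111.3, -442.9, -417.7, 13.2, 0, 0, 60],
    [111.3, -442.9, -417.7, 13.2, 0, 0, 60],
    [111.3, -442.9, -417.7, 13.2, 0, 0, 60],
    [111.3, -442.9, -417.7, 13.2, 0, 0, 60],
    [111.3, -442.9, -417.7, 13.2, 0, 0, 60],
    [111.3, -442.9, -417.7, 13.2, 0, 0, 60],
    [111.3, -442.9, -417.7, 13.2, 0, 0, 60],
    [111.3, -442.9, -417.7, 13.2, 0, 0, 60]
  ]
}}

```text
time_s: 1.35
eef_pos: [0.4384, 0.0086, 0.1196]
eef_rot: [0.032, 0.706, 0.032, -0.706]
wrist_force: [1.6, -0.2, 0.6]
opening: 0.763
```

```bash
python3 - <<'E'
from h import *
o=ctrl.get_obs(); print(o["time_s"],o["eef_pos"],o["opening"],o["wrist_force"]); plan([438,7,17],95.2)
E
```

```text
1.35 [0.43844653 0.0085621  0.11960282] 0.7631990688425434 [ 1.63838237 -0.16109082  0.64858566]
plan [438, 7, 17] 95.2 -> [102.6   1.5   0.6] [ 0. -0. -0.]
```

>>> {"method": "step_arm", "body": {
  "motion": [
    [50, 0, 0, 0, 0, 0, 60],
    [95, 0, 0, 0, 0, 0, 60],
    [103, 0, 0, 0, 0, 0, 60],
    [103, 0, 0, 0, 0, 0, 60],
    [103, 0, 0, 0, 0, 0, 255],
    [103, 0, 0, 0, 0, 0, 255],
    [103, 0, 0, 0, 0, 0, 255],
    [103, 0, 0, 0, 0, 0, 255],
    [103, 0, 0, 0, 0, 0, 255]
  ]
}}

```text
time_s: 2.48
eef_pos: [0.4401, 0.0055, 0.0191]
eef_rot: [0.032, 0.708, 0.031, -0.705]
wrist_force: [-1.1, 0.1, 5.8]
opening: 0.434
```

>>> {"method": "step_arm", "body": {
  "motion": [
    [-50, 0, 0, 0, 0, 0, 255],
    [-80, 0, 0, 0, 0, 0, 255],
    [-80, 0, 0, 0, 0, 0, 255],
    [-80, 0, 0, 0, 0, 0, 255]
  ]
}}

```text
time_s: 2.98
eef_pos: [0.4374, 0.0064, 0.0964]
eef_rot: [-0.032, -0.706, -0.032, 0.707]
wrist_force: [-0.7, 0.1, -3.5]
opening: 0.425
```

```bash
python3 - <<'E'
from h import *
o=ctrl.get_obs(); print(o["eef_pos"],o["opening"],o["wrist_force"]); 
p,d=grab("top","top1"); a,_,_,_,_=find(p,d); print(a["sw"])
s,ds=grab("side","side1"); crop(s,"s1",120,320,170,400,3)
plan([543,105,100],85.4)
plan([543,105,27],85.4)
E
```

```text
[0.43738    0.00644518 0.09638791] 0.42491791440616855 [-0.72005536  0.07168927 -3.50797727]
[array([362.3,   6.6, 132.3,   8. ]), array([ 347.9, -148.5,   54.4,   22. ]), array([ 320.9, -261.4,   55.1,   23. ])]
plan [543, 105, 100] 85.4 -> [  -4.6  -88.4 -114.6] [9.8 0.2 0. ]
plan [543, 105, 27] 85.4 -> [  68.4  -88.4 -114.8] [9.8 0.2 0. ]
```

View pics/s1.png

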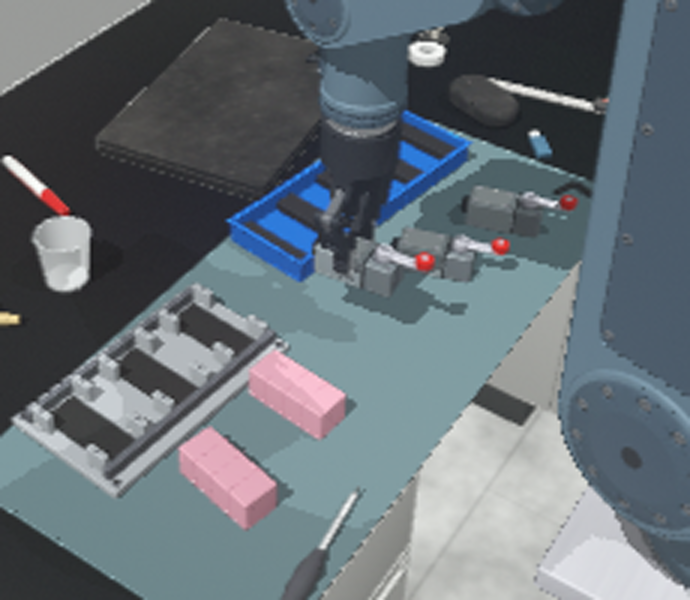

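>>> {"method": "step_arm", "body": {
  "motion": [
    [-5, -44, -57, 5, 0, 0, 255],
    [-5, -88.4, -114.6, 9.8, 0.2, 0, 255],
    [-5, -88.4, -114.6, 9.8, 0.2, 0, 255],
    [-5, -88.4, -114.6, 9.8, 0.2, 0, 255],
    [-5, -88.4, -114.6, 9.8, 0.2, 0, 255],
    [-5, -88.4, -114.6, 9.8, 0.2, 0, 255]
  ]
}}

```text
time_s: 3.82
eef_pos: [0.5432, 0.104, 0.1014]
eef_rot: [-0.029, 0.707, -0.029, -0.706]
wrist_force: [0.4, -0.3, -3.3]
opening: 0.428
```

```bash
python3 - <<'E'
from h import *
o=ctrl.get_obs(); print(o["time_s"],o["eef_pos"],o["opening"],o["wrist_force"]); 
f=np.load("pics/side1.npz")
def roller(p,d,n="side"):
    X=xyz(n,d); H,S,V=cv2.split(cv2.cvtColor(p,cv2.COLOR_RGB2HSV))
    for b in blobs(((H>170)|(H<8))&(S>110)&(V>90)&(X[...,0]>.24)&(X[...,0]<.66)&(np.abs(X[...,1])<.36),8):
        v,u=np.nonzero(b); z=o["eef_pos"][2]-.013+.0465 if np.median(X[b][:,2])>.08 else .0505
        print(b.sum(),np.median(X[b],0).round(4),"ray",ray(n,[u.mean(),v.mean()],z)[0].round(4))
print("before lift:"); roller(f["p"],f["d"])
p,d=grab("side","side2"); roller(p,d)
p,d=grab("top","top2"); print(find(p,d)[0]); crop(p,"t2",150,290,90,350,3)
E
```

```text
3.825 [0.54320648 0.10398934 0.10141906] 0.4276454809107533 [ 0.38715619 -0.33917461 -3.29521796]
before lift:
18 [ 0.3191 -0.2608  0.0539] ray [ 0.3201 -0.2654  0.0505]
23 [ 0.3451 -0.1494  0.0537] ray [ 0.3472 -0.1531  0.0505]
29 [0.362  0.002  0.1306] ray [0.3591 0.0057 0.1349]
18 [ 0.3188 -0.2594  0.0553] ray [ 0.3201 -0.2654  0.0505]
20 [ 0.3452 -0.1464  0.0545] ray [ 0.3471 -0.1513  0.0505]
27 [0.4645 0.1144 0.1363] ray [0.4658 0.1121 0.1349]
{'sw': [array([ 347.7, -148.1,   55.8,   21. ]), array([ 320.9, -261.4,   55.1,   23. ])], 'foam': []}
```

View pics/t2.png

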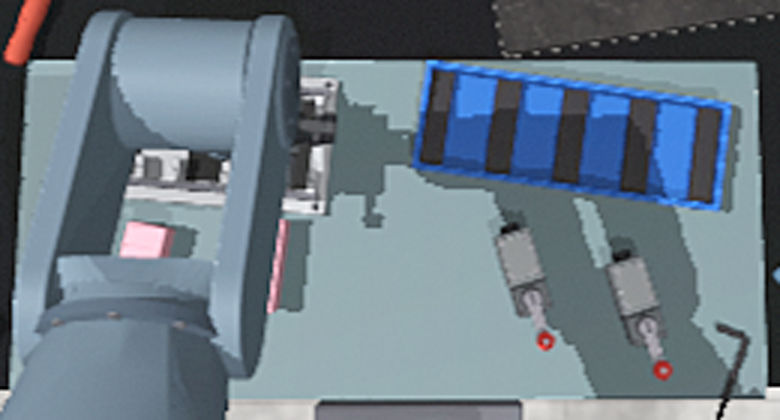

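>>> {"method": "step_arm", "body": {
  "motion": [
    [40, 0, 0, 0, 0, 0, 255],
    [43, 0, 0, 0, 0, 0, 255],
    [43, 0, 0, 0, 0, 0, 255],
    [43, 0, 0, 0, 0, 0, 255]
  ]
}}

```text
time_s: 4.42
eef_pos: [0.5455, 0.1046, 0.0605]
eef_rot: [-0.029, 0.709, -0.028, -0.704]
wrist_force: [-0.4, -0.1, -2.9]
opening: 0.428
```

```bash
python3 - <<'E'
from h import *
o=ctrl.get_obs(); print(o["time_s"],o["eef_pos"])
o2=ctrl.get_obs(); p,d=grab("side","side3"); print(ctrl.get_obs()["eef_pos"])
crop(p,"s3",195,295,165,295,6)
X=xyz("side",d); H,S,V=cv2.split(cv2.cvtColor(p,cv2.COLOR_RGB2HSV))
for b in blobs(((H>170)|(H<8))&(S>110)&(V>90)&(X[...,0]>.24)&(X[...,0]<.66)&(np.abs(X[...,1])<.36),8):
    print(b.sum(),np.median(X[b],0).round(4))
# fixture in side view: dark floors at z~.014, plate points
x,y,Z=X[...,0],X[...,1],X[...,2]
R=(x>.45)&(x<.66)&(y>.04)&(y<.34)
for b in blobs(R&(V<75)&(Z>.009)&(Z<.019),60): print("bay",rect("side",b,.014),b.sum(),np.median(Z[b]).round(4))
for b in blobs(R&(Z>.030)&(Z<.04),10): print("cheek",rect("side",b,.036),b.sum())
E
```

```text
4.425 [0.54547296 0.1046466  0.06048892]
[0.54546508 0.10467046 0.06045399]
18 [ 0.3185 -0.2592  0.0544]
22 [ 0.3449 -0.1464  0.0545]
27 [0.4669 0.1129 0.0951]
bay [543.  106.4  88.6  34.    8.2] 115 0.0144
bay [552.6 188.3  87.7  39.   -5.4] 218 0.0143
bay [559.6 273.8  87.7  39.5  -3.6] 264 0.0145
cheek [579.3 127.8  29.2  15.2   0.8] 25
cheek [493.2  87.1  29.   12.1 -54.3] 16
cheek [581.9 162.6  26.5  14.8 -16.5] 23
cheek [504.7 132.8  26.5  12.2 -10.2] 20
cheek [458.1 113.8  23.3  17.2 -89.4] 12
cheek [586.1 212.5  25.9  12.5  -5. ] 21
cheek [508.2 168.2  27.9  14.6  -6.3] 27
cheek [590.3 248.5  32.8  19.1 -25.8] 27
cheek [460.5 140.4  19.   14.6 -54.6] 15
cheek [511.9 218.4  27.1  13.1  -5.1] 25
cheek [592.3 298.5  29.7  14.2  -3. ] 28
cheek [512.5 253.8  33.5  13.   -7. ] 30
cheek [454.5 230.6  23.6   7.5  89.4] 13
cheek [518.3 304.2  28.   13.1 -13. ] 29
```

View pics/s3.png

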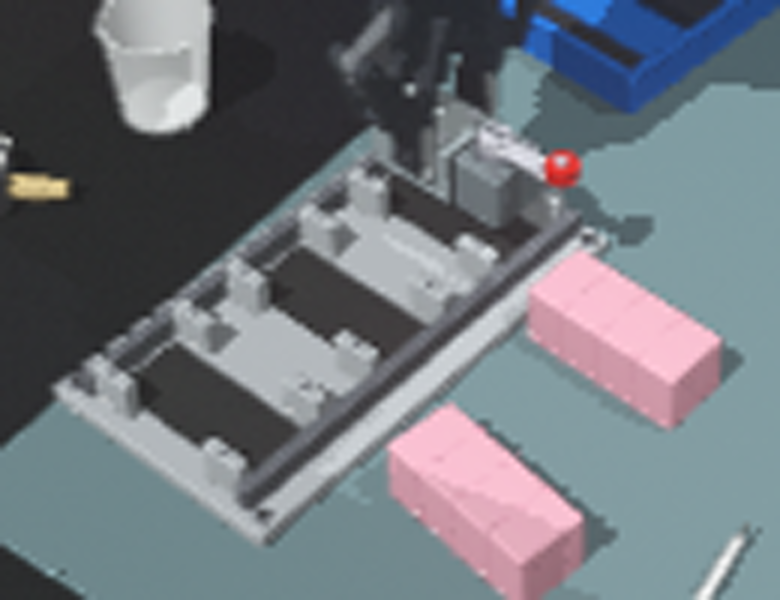

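>>> {"method": "step_arm", "body": {
  "motion": [
    [10, 0, -1, 0, 0, 0, 255],
    [18, 0, -1, 0, 0, 0, 255],
    [22, 0, -1, 0, 0, 0, 255],
    [22, 0, -1, 0, 0, 0, 255]
  ]
}}

```text
time_s: 4.97
eef_pos: [0.5449, 0.1043, 0.0361]
eef_rot: [-0.028, 0.707, -0.029, -0.706]
wrist_force: [-0.7, -3.9, -5.6]
opening: 0.429
```

>>> {"method": "step_arm", "body": {
  "motion": [
    [4, 0.8, 0, 0, 0, 0, 255],
    [7, 0.8, 0, 0, 0, 0, 255],
    [8.5, 0.8, 0, 0, 0, 0, 255],
    [8.5, 0.8, 0, 0, 0, 0, 255]
  ]
}}

```text
time_s: 5.48
eef_pos: [0.5454, 0.1041, 0.0291]
eef_rot: [-0.029, 0.708, -0.028, -0.705]
wrist_force: [-2.5, -0.4, 4.7]
opening: 0.431
```

>>> {"method": "step_arm", "body": {
  "motion": [
    [0, 0, 0, 0, 0, 0, 60],
    [0, 0, 0, 0, 0, 0, 60],
    [-20, 0, 0, 0, 0, 0, 60],
    [-70, 0, 0, 0, 0, 0, 60],
    [-75, -32, 35, 0, 0, 0, 255],
    [-75, -32, 66, 0, 0, 0, 255],
    [-50, -32, 66, 0, 0, 0, 255],
    [-28, -32, 66, 0, 0, 0, 255],
    [-25, -32, 66, 0, 0, 0, 255],
    [-25, -32, 66, 0, 0, 0, 255]
  ]
}}

```text
time_s: 6.72
eef_pos: [0.4824, 0.1411, 0.0536]
eef_rot: [-0.029, 0.708, -0.028, -0.705]
wrist_force: [0.3, 0.5, 0.6]
opening: 0.001
```

>>> {"method": "step_arm", "body": {
  "motion": [
    [0, 8, 0, 0, 0, 0, 255],
    [0, 16, 0, 0, 0, 0, 255],
    [0, 24, 0, 0, 0, 0, 255],
    [0, 32, 0, 0, 0, 0, 255],
    [0, 38, 0, 0, 0, 0, 255],
    [0, 40, 0, 0, 0, 0, 255],
    [0, 40, 0, 0, 0, 0, 255]
  ]
}}

```text
time_s: 7.6
eef_pos: [0.4787, 0.101, 0.0531]
eef_rot: [-0.029, 0.708, -0.029, -0.705]
wrist_force: [0.4, 0.7, -0.6]
opening: 0.001
```

```bash
python3 - <<'E'
from h import *
p,d=grab("side","side4"); crop(p,"s4",195,295,165,295,6); 
E
```

```text
(no output)
```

View pics/s4.png

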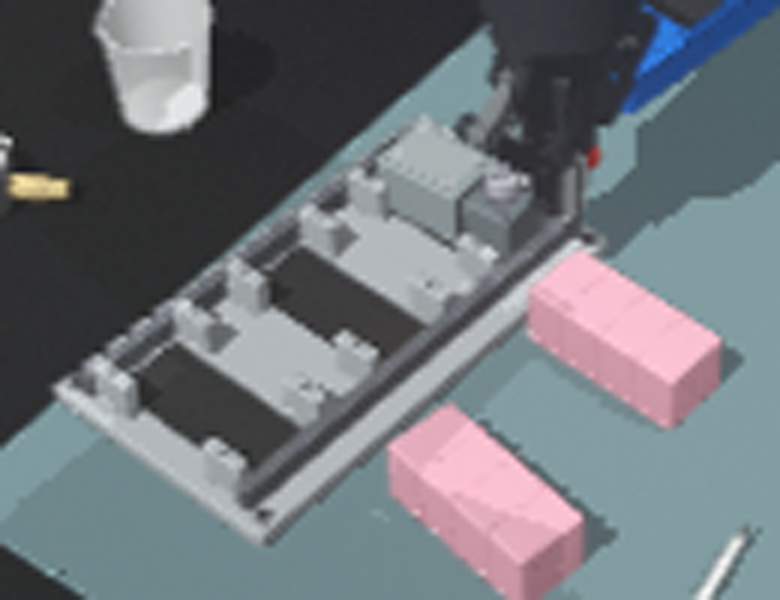

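>>> {"method": "step_arm", "body": {
  "motion": [
    [0, 4, 0, 0, 0, 0, 255],
    [0, 8, 0, 0, 0, 0, 255],
    [0, 8, 0, 0, 0, 0, 255],
    [0, 3, 0, 0, 0, 0, 255],
    [0, -5, 0, 0, 0, 0, 255],
    [-60, -5, 0, 0, 0, 0, 90],
    [-70, 55, -30, 0, 0, 0, 60],
    [-70, 110, -30, 0, 0, 0, 60],
    [-70, 110, -30, 0, 0, 0, 60],
    [-70, 110, -30, 0, 0, 0, 60]
  ]
}}

```text
time_s: 8.9
eef_pos: [0.4994, -0.0102, 0.1231]
eef_rot: [-0.029, 0.708, -0.028, -0.706]
wrist_force: [0.1, 0.5, 0.6]
opening: 0.766
```

```bash
cat >> h.py <<'E'
def state(tag,n="top"):
    p,d=grab(n,tag); o,X,H,S,V=find(p,d,n); Z=X[...,2]
    print("t",ctrl.get_obs()["time_s"],o)
    R=(X[...,0]>.24)&(X[...,0]<.66)&(np.abs(X[...,1])<.36)
    for b in blobs(R&(Z>.029)&(Z<.052)&(S<70),150): print("grey",rect(n,b,np.median(Z[b])),"z",np.median(Z[b]).round(4),b.sum())
    return p,d
E
python3 - <<'E'
from h import *
o=ctrl.get_obs(); print(o["time_s"],o["eef_pos"])
p,d=state("top5"); crop(p,"t5",160,290,90,350,3)
plan([416.7,-127,120],107.4)
E
```

```text
8.9 [ 0.49941601 -0.01022857  0.12308664]
t 8.95 {'sw': [array([ 347.9, -148.4,   54.9,   22. ]), array([ 320.9, -261.4,   55.3,   23. ])], 'foam': [array([415.2, 250. ,  94.3,  43.3, -12.1,  40.3])]}
grey [415.8 252.2  94.4  42.3 -11.9] z 0.0405 420
grey [ 408.3 -129.6  113.1   40.7   18.5] z 0.0392 393
grey [ 376.1 -242.4  121.3   41.6   16.5] z 0.0389 398
plan [416.7, -127, 120] 107.4 -> [  2.7 123.6  73. ] [-22.   -0.2   0. ]
```

View pics/t5.png

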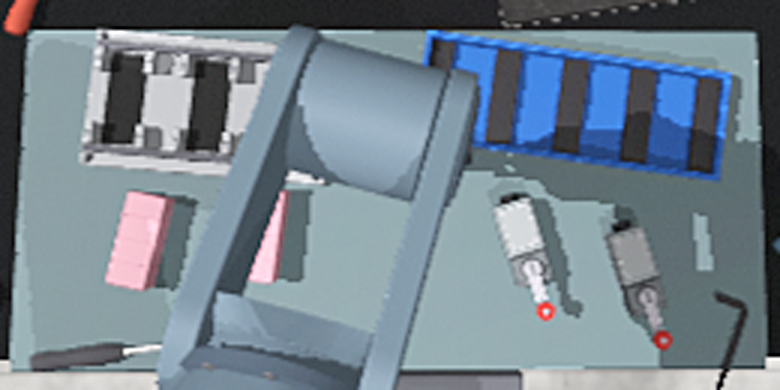

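>>> {"method": "step_arm", "body": {
  "motion": [
    [2.7, 60, 36, -10, 0, 0, 60],
    [2.7, 123.6, 73, -22, 0, 0, 60],
    [2.7, 123.6, 73, -22, 0, 0, 60],
    [2.7, 123.6, 73, -22, 0, 0, 60],
    [2.7, 123.6, 73, -22, 0, 0, 60]
  ]
}}

```text
time_s: 9.57
eef_pos: [0.4175, -0.127, 0.1203]
eef_rot: [0.107, 0.7, 0.107, -0.698]
wrist_force: [0.4, 1.1, 0.5]
opening: 0.763
```

```bash
python3 - <<'E'
from h import *
p,d=state("side6","side"); crop(p,"s6",180,300,165,365,4)
plan([416.7,-127,17],107.5)
E
```

```text
t 9.625 {'sw': [array([ 346.6, -143.9,   55.2,   13. ]), array([485.6,  72.2,  64.9,  25. ])], 'foam': [array([415.4, 137.4, 103.5,  56. ,  -4.9,  38.9]), array([410.1, 255.4, 103.7,  51.3, -11.6,  39.5])]}
grey [ 403.4 -127.   112.6   55.7   20.9] z 0.0395 261
grey [529.9 117.5 113.7  75.9  -4.4] z 0.0448 390
grey [417.9 133.6  98.8  51.2  -6.8] z 0.0396 378
grey [412.  253.2  98.5  46.9 -12. ] z 0.0399 435
plan [416.7, -127, 17] 107.5 -> [103.3  -0.2   1.2] [-0.  -0.2 -0. ]
```

View pics/s6.png

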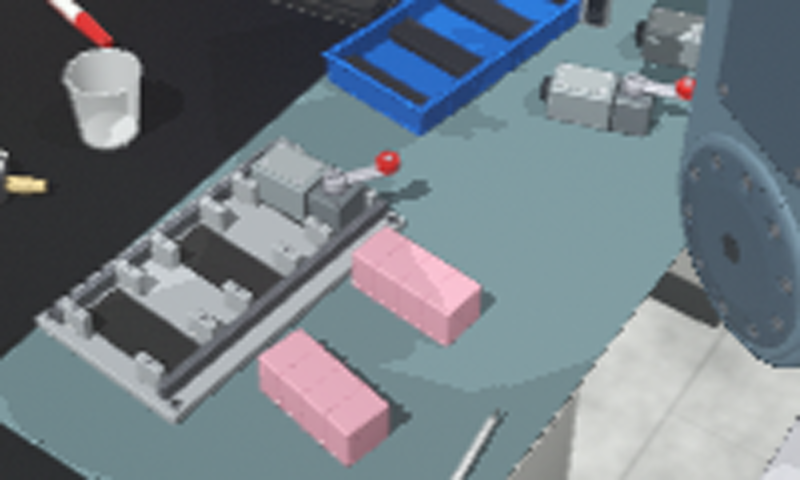

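>>> {"method": "step_arm", "body": {
  "motion": [
    [50, 0, 0, 0, 0, 0, 60],
    [95, 0, 0, 0, 0, 0, 60],
    [103, 0, 1, 0, 0, 0, 60],
    [103, 0, 1, 0, 0, 0, 60],
    [103, 0, 1, 0, 0, 0, 255],
    [103, 0, 1, 0, 0, 0, 255],
    [103, 0, 1, 0, 0, 0, 255],
    [103, 0, 1, 0, 0, 0, 255],
    [40, 0, 1, 0, 0, 0, 255],
    [10, 0, 1, 0, 0, 0, 255]
  ]
}}

```text
time_s: 10.88
eef_pos: [0.4171, -0.1292, 0.1132]
eef_rot: [0.108, 0.701, 0.106, -0.697]
wrist_force: [0.5, -0.7, -4.5]
opening: 0.433
```

```bash
python3 - <<'E'
from h import *
plan([550,191,105],85.4)
E
```

```text
plan [550, 191, 105] 85.4 -> [   8.5 -265.9 -222.4] [22.  -0.4 -0.1]
```

>>> {"method": "step_arm", "body": {
  "motion": [
    [8, -133, -111, 11, 0, 0, 255],
    [8, -266, -222.4, 22, -0.4, 0, 255],
    [8, -266, -222.4, 22, -0.4, 0, 255],
    [8, -266, -222.4, 22, -0.4, 0, 255],
    [8, -266, -222.4, 22, -0.4, 0, 255],
    [8, -266, -222.4, 22, -0.4, 0, 255],
    [8, -266, -222.4, 22, -0.4, 0, 255],
    [50, -266, -222.4, 22, -0.4, 0, 255],
    [53, -266, -222.4, 22, -0.4, 0, 255],
    [53, -266, -222.4, 22, -0.4, 0, 255]
  ]
}}

```text
time_s: 12.12
eef_pos: [0.549, 0.1912, 0.0585]
eef_rot: [0.028, -0.705, 0.029, 0.708]
wrist_force: [0.0, 0.5, -2.5]
opening: 0.43
```

```bash
python3 - <<'E'
from h import *
p,d=state("side7","side")
plan([550,191,40],85.4)
E
```

```text
t 12.175 {'sw': [array([ 318.2, -260.8,   55. ,   16. ]), array([484.9,  72.5,  64.8,  27. ]), array([472.7, 201.4,  93.5,  28. ])], 'foam': [array([414.9, 137.4, 103.8,  55.5,  -5.6,  39.5]), array([409.2, 256.5, 106.2,  52.3, -12.5,  39.2])]}
grey [ 376.8 -241.3  109.4   56.3   18.7] z 0.0388 232
grey [528.6 115.1 112.8  68.1  -5. ] z 0.046 340
grey [416.9 133.5 100.3  50.2  -6.8] z 0.0399 380
grey [412.5 253.1  97.8  47.1 -12. ] z 0.0396 441
plan [550, 191, 40] 85.4 -> [19.2  0.3 -0.3] [-0.1  0.1 -0. ]
```

>>> {"method": "step_arm", "body": {
  "motion": [
    [10, 0, -1, 0, 0, 0, 255],
    [18, 0, -1, 0, 0, 0, 255],
    [22, 0, -1, 0, 0, 0, 255],
    [22, 0, -1, 0, 0, 0, 255]
  ]
}}

```text
time_s: 12.68
eef_pos: [0.5514, 0.1917, 0.0409]
eef_rot: [0.027, -0.706, 0.028, 0.707]
wrist_force: [-16.9, -4.3, 31.1]
opening: 0.433
```

>>> {"method": "step_arm", "body": {
  "motion": [
    [-10, 0, 0, 0, 0, 0, 255],
    [-10, 0.8, 4, 0, 0, 0, 255],
    [-10, 0.8, 4, 0, 0, 0, 255],
    [-4, 0.8, 4, 0, 0, 0, 255],
    [0, 0.8, 4, 0, 0, 0, 255],
    [0, 0.8, 4, 0, 0, 0, 255]
  ]
}}

```text
time_s: 13.42
eef_pos: [0.5465, 0.1906, 0.0357]
eef_rot: [0.028, -0.706, 0.029, 0.707]
wrist_force: [3.1, -6.2, -1.1]
opening: 0.431
```

>>> {"method": "step_arm", "body": {
  "motion": [
    [3, 1, -0.5, 0, 0, 0, 255],
    [6, 1, -0.5, 0, 0, 0, 255],
    [8, 1, -0.5, 0, 0, 0, 255],
    [8, 1, -0.5, 0, 0, 0, 255]
  ]
}}

```text
time_s: 13.92
eef_pos: [0.5506, 0.1904, 0.0309]
eef_rot: [-0.029, 0.708, -0.029, -0.705]
wrist_force: [4.5, -2.3, 13.8]
opening: 0.43
```

>>> {"method": "step_arm", "body": {
  "motion": [
    [0, 0, 0, 0, 0, 0, 60],
    [0, 0, 0, 0, 0, 0, 60],
    [-20, 0, 0, 0, 0, 0, 60],
    [-70, 0, 0, 0, 0, 0, 60],
    [-75, -32, 35, 0, 0, 0, 255],
    [-75, -32, 66, 0, 0, 0, 255],
    [-50, -32, 66, 0, 0, 0, 255],
    [-28, -32, 66, 0, 0, 0, 255],
    [-25, -32, 66, 0, 0, 0, 255],
    [-25, -32, 66, 0, 0, 0, 255]
  ]
}}

```text
time_s: 15.18
eef_pos: [0.4836, 0.2275, 0.0538]
eef_rot: [0.028, -0.706, 0.029, 0.708]
wrist_force: [-0.6, -0.5, 0.0]
opening: -0.0
```

```bash
python3 - <<'E'
from h import *
p,d=state("side8","side"); 
E
```

```text
t 15.225 {'sw': [array([ 317.9, -259.1,   55.2,   17. ]), array([486. ,  72.2,  64.5,  24. ]), array([474.9, 200.7,  63.7,  19. ])], 'foam': [array([415.3, 137. , 104.1,  55.9,  -6.5,  39.2]), array([409.3, 255.6, 105.5,  51.1, -11.9,  39.3])]}
grey [ 376.  -238.2  110.9   57.8   22. ] z 0.039 236
grey [415.8 133.6  93.8  49.1  -8. ] z 0.0398 292
grey [411.6 253.6  99.6  47.6 -12. ] z 0.0398 433
```

>>> {"method": "step_arm", "body": {
  "motion": [
    [0, 8, 0, 0, 0, 0, 255],
    [0, 16, 0, 0, 0, 0, 255],
    [0, 24, 0, 0, 0, 0, 255],
    [0, 32, 0, 0, 0, 0, 255],
    [0, 40, 0, 0, 0, 0, 255],
    [0, 46, 0, 0, 0, 0, 255],
    [0, 48, 0, 0, 0, 0, 255],
    [0, 42, 0, 0, 0, 0, 255],
    [0, 35, 0, 0, 0, 0, 255],
    [-60, 35, 0, 0, 0, 0, 60]
  ]
}}

```text
time_s: 16.48
eef_pos: [0.4762, 0.1928, 0.1087]
eef_rot: [0.027, -0.701, 0.029, 0.712]
wrist_force: [1.3, 0.3, 0.2]
opening: 0.203
```

```bash
python3 - <<'E'
from h import *
p,d=state("side9","side"); 
plan([388.6,-239.4,120],107.4)
E
```

```text
t 16.525 {'sw': [array([ 336.3, -235.4,   54.3,   19. ]), array([486.2,  71.9,  64.2,  24. ]), array([491.5, 160.4,  64.5,  22. ])], 'foam': [array([415.5, 137.4, 103.9,  56.8,  -6.6,  39.2]), array([409.2, 255.8, 105.5,  51.1, -12.2,  39.4])]}
grey [ 392.1 -214.   113.6   56.7   21.4] z 0.0391 235
grey [541.4 197.8 104.9  67.4  -6.3] z 0.0457 424
grey [417.4 134.6  99.8  51.8  -8. ] z 0.0396 366
grey [411.5 253.7  99.6  47.6 -12. ] z 0.0399 439
plan [388.6, -239.4, 120] 107.4 -> [ -0.6 439.7  60. ] [-21.9  -0.1   0. ]
```

```bash
python3 - <<'E'
from h import *
p,d=state("top10"); crop(p,"t10",160,290,90,350,3)
plan([406,-215.5,120],107.4)
E
```

```text
t 16.575 {'sw': [array([494.1, 157.4,  64.7,  17. ]), array([487.8,  70.8,  66.3,  21. ]), array([ 338.8, -236.8,   54.4,   25. ])], 'foam': [array([421.4, 130.4,  94.1,  42.7,  -5.8,  40.1])]}
grey [5.541e+02 1.901e+02 1.017e+02 5.930e+01 2.000e-01] z 0.0476 384
grey [544.4 108.1 110.5  59.1   1.6] z 0.0477 385
grey [421.8 132.   94.5  42.4  -6.5] z 0.0403 417
grey [ 396.7 -214.8  114.2   41.5   20. ] z 0.0389 398
plan [406, -215.5, 120] 107.4 -> [ -2.3 414.7  46. ] [-21.9  -0.4   0. ]
```

View pics/t10.png

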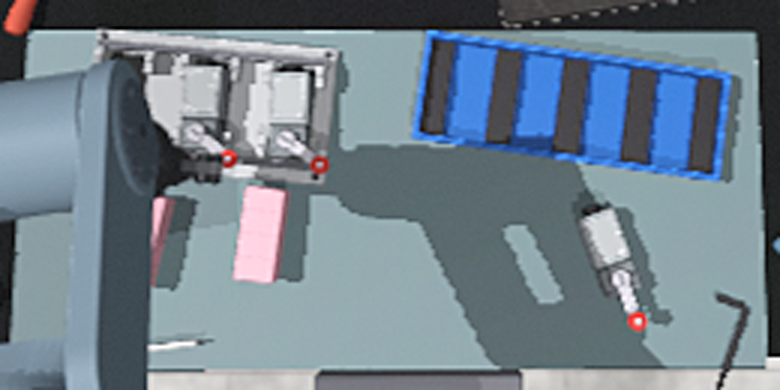

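```bash
python3 - <<'E'
from h import *
plan([406.3,-211.7,120],110.4)
E
```

```text
plan [406.3, -211.7, 120] 110.4 -> [ -2.3 410.8  46. ] [-24.9  -0.4   0. ]
```

>>> {"method": "step_arm", "body": {
  "motion": [
    [-5, 200, 23, -11, 0, 0, 60],
    [-5, 400, 46, -24.9, -0.4, 0, 60],
    [-2, 410.8, 46, -24.9, -0.4, 0, 60],
    [-2, 410.8, 46, -24.9, -0.4, 0, 60],
    [-2, 410.8, 46, -24.9, -0.4, 0, 60],
    [-2, 410.8, 46, -24.9, -0.4, 0, 60],
    [-2, 410.8, 46, -24.9, -0.4, 0, 60],
    [-2, 410.8, 46, -24.9, -0.4, 0, 60],
    [-2, 410.8, 46, -24.9, -0.4, 0, 60],
    [-2, 410.8, 46, -24.9, -0.4, 0, 60]
  ]
}}

```text
time_s: 17.82
eef_pos: [0.4019, -0.2116, 0.1154]
eef_rot: [-0.125, -0.692, -0.125, 0.7]
wrist_force: [0.4, 0.5, -0.3]
opening: 0.76
```

```bash
python3 - <<'E'
from h import *
plan([406.3,-211.7,17],110.4)
E
```

```text
plan [406.3, -211.7, 17] 110.4 -> [98.3  1.8 -5.1] [-0.   0.6  0.2]
```

>>> {"method": "step_arm", "body": {
  "motion": [
    [50, 1.5, -4, 0, 0.6, 0, 60],
    [90, 1.5, -4, 0, 0.6, 0, 60],
    [98, 1.5, -4, 0, 0.6, 0, 60],
    [98, 1.5, -4, 0, 0.6, 0, 60],
    [98, 1.5, -4, 0, 0.6, 0, 255],
    [98, 1.5, -4, 0, 0.6, 0, 255],
    [98, 1.5, -4, 0, 0.6, 0, 255],
    [98, 1.5, -4, 0, 0.6, 0, 255],
    [40, 1.5, -4, 0, 0.6, 0, 255],
    [5, 1.5, -4, 0, 0.6, 0, 255]
  ]
}}

```text
time_s: 19.08
eef_pos: [0.4064, -0.2137, 0.1131]
eef_rot: [0.124, 0.697, 0.125, -0.696]
wrist_force: [0.5, 0.7, -2.7]
opening: 0.428
```

```bash
python3 - <<'E'
from h import *
plan([555,275.8,105],85.4)
E
```

```text
plan [555, 275.8, 105] 85.4 -> [   8.5 -407.7 -309. ] [24.9 -0.1  0. ]
```

>>> {"method": "step_arm", "body": {
  "motion": [
    [6, -200, -150, 12, 0, 0, 255],
    [8, -407.7, -309, 24.9, 0, 0, 255],
    [8, -407.7, -309, 24.9, 0, 0, 255],
    [8, -407.7, -309, 24.9, 0, 0, 255],
    [8, -407.7, -309, 24.9, 0, 0, 255],
    [8, -407.7, -309, 24.9, 0, 0, 255],
    [8, -407.7, -309, 24.9, 0, 0, 255],
    [8, -407.7, -309, 24.9, 0, 0, 255],
    [8, -407.7, -309, 24.9, 0, 0, 255],
    [8, -407.7, -309, 24.9, 0, 0, 255]
  ]
}}

```text
time_s: 20.32
eef_pos: [0.5544, 0.2786, 0.1038]
eef_rot: [-0.028, 0.707, -0.027, -0.706]
wrist_force: [-0.4, -0.1, -2.1]
opening: 0.431
```

```bash
python3 - <<'E'
from h import *
plan([555,275.8,58],85.4)
E
```

```text
plan [555, 275.8, 58] 85.4 -> [45.8  2.8 -0.8] [ 0.2 -0.   0.1]
```

>>> {"method": "step_arm", "body": {
  "motion": [
    [40, 1.5, 0, 0, 0, 0, 255],
    [45, 1.5, 0, 0, 0, 0, 255],
    [45, 1.5, 0, 0, 0, 0, 255],
    [45, 1.5, 0, 0, 0, 0, 255]
  ]
}}

```text
time_s: 20.82
eef_pos: [0.5554, 0.2748, 0.0602]
eef_rot: [-0.03, 0.707, -0.028, -0.706]
wrist_force: [0.1, 0.5, -2.5]
opening: 0.429
```

```bash
python3 - <<'E'
from h import *
p,d=state("side11","side")
plan([555,276,36],85.4)
E
```

```text
t 20.875 {'sw': [array([485.5,  71.7,  64.4,  24. ]), array([490.5, 160.7,  64.8,  25. ]), array([478.8, 283. ,  94.3,  31. ])], 'foam': [array([415.3, 137.2, 103.3,  55.7,  -5.6,  39.2]), array([409.9, 256. , 104.6,  51.6, -12.5,  39.2])]}
grey [532.1 113.4 111.9  70.5  -2.1] z 0.0458 367
grey [536.3 198.7 110.9  65.2  -4.8] z 0.0465 378
grey [418.  133.9  98.4  51.2  -7.3] z 0.0397 377
grey [411.2 253.1 100.2  46.5 -12. ] z 0.0397 445
plan [555, 276, 36] 85.4 -> [24.2 -1.   0.6] [-0.  -0.1  0.2]
```

>>> {"method": "step_arm", "body": {
  "motion": [
    [10, -0.7, 0, 0, 0, 0, 255],
    [18, -0.7, 0, 0, 0, 0, 255],
    [23, -0.7, 0, 0, 0, 0, 255],
    [23, -0.7, 0, 0, 0, 0, 255]
  ]
}}

```text
time_s: 21.38
eef_pos: [0.5577, 0.2756, 0.0376]
eef_rot: [-0.029, 0.709, -0.028, -0.704]
wrist_force: [4.3, -1.9, 6.6]
opening: 0.434
```

>>> {"method": "step_arm", "body": {
  "motion": [
    [-2, 0, -1.5, 0, 0, 0, 255],
    [-2, 0.4, -1.5, 0, 0, 0, 255],
    [3, 0.4, -1.5, 0, 0, 0, 255],
    [6, 0.4, -1.5, 0, 0, 0, 255],
    [7.5, 0.4, -1.5, 0, 0, 0, 255],
    [7.5, 0.4, -1.5, 0, 0, 0, 255]
  ]
}}

```text
time_s: 22.12
eef_pos: [0.5582, 0.2755, 0.0343]
eef_rot: [-0.029, 0.708, -0.028, -0.705]
wrist_force: [-10.6, -5.9, 41.9]
opening: 0.429
```

>>> {"method": "step_arm", "body": {
  "motion": [
    [-4, 0, 0, 0, 0, 0, 255],
    [-4, 0, 0, 0, 0, 0, 255]
  ]
}}

```text
time_s: 22.38
eef_pos: [0.5581, 0.2754, 0.0345]
eef_rot: [-0.029, 0.708, -0.027, -0.705]
wrist_force: [2.9, -1.8, 13.8]
opening: 0.429
```

```bash
python3 - <<'E'
from h import *
o=ctrl.get_obs(); print(o["eef_pos"],o["wrist_force"])
p,d=state("side12","side"); crop(p,"s12",215,295,165,265,8)
E
```

```text
[0.5580507  0.27541568 0.03453847] [ 2.85604983 -1.77202186 13.82693709]
t 22.425 {'sw': [array([485.8,  71.9,  64.6,  25. ]), array([490.9, 160.1,  64.1,  25. ]), array([485.3, 284.3,  82.4,  33. ])], 'foam': [array([415.1, 137.1, 103.8,  55.4,  -5.8,  39.2]), array([409.4, 256. , 105.7,  51.4, -12.5,  39.2])]}
grey [531.4 113.1 110.3  64.9  -5. ] z 0.0458 359
grey [537.  197.8 108.7  80.6  -4.3] z 0.0454 352
grey [418.  133.8  98.2  50.3  -8. ] z 0.0398 379
grey [549.1 290.5 114.4  48.3   3.5] z 0.0373 192
grey [411.6 253.4  99.5  47.8 -12.5] z 0.0397 446
```

View pics/s12.png

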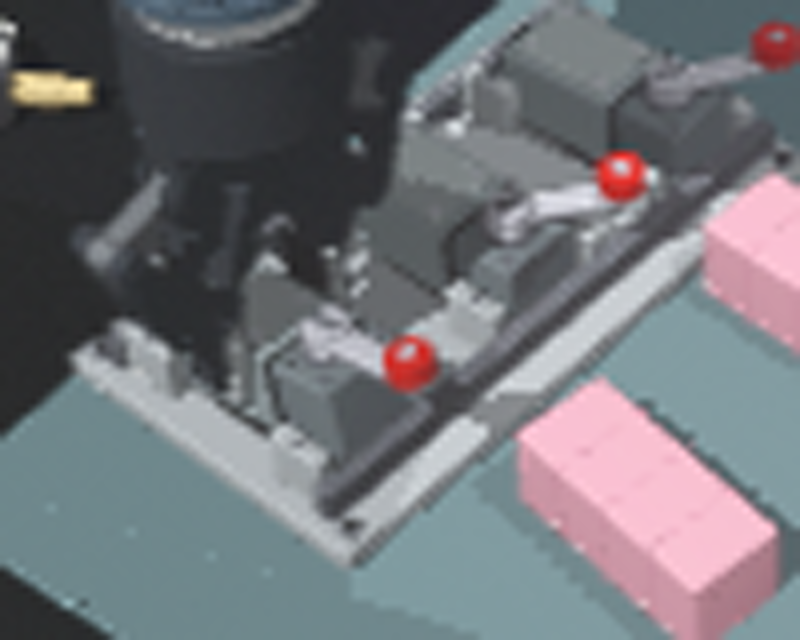

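>>> {"method": "step_arm", "body": {
  "motion": [
    [-2, 0, -1, 0, 0, 0, 255],
    [-2, 0, -2.5, 0, 0, 0, 255],
    [-2, 0, -4, 0, 0, 0, 255],
    [-2, 0, -4, 0, 0, 0, 255]
  ]
}}

```text
time_s: 22.92
eef_pos: [0.5582, 0.2753, 0.0345]
eef_rot: [0.029, -0.705, 0.028, 0.708]
wrist_force: [-5.8, -0.3, 14.2]
opening: 0.431
```

>>> {"method": "step_arm", "body": {
  "motion": [
    [-10, 0, -1, 0, 0, 0, 255],
    [-20, 0, 0, 0, 0, 0, 255],
    [-20, 0, 0, 0, 0, 0, 255],
    [-20, 0, 0, 0, 0, 0, 255]
  ]
}}

```text
time_s: 23.42
eef_pos: [0.5594, 0.2747, 0.0536]
eef_rot: [0.029, -0.706, 0.028, 0.707]
wrist_force: [-1.0, -0.2, -2.4]
opening: 0.433
```

```bash
python3 - <<'E'
from h import *
o=ctrl.get_obs(); print(o["eef_pos"],o["wrist_force"])
p,d=state("side13","side"); crop(p,"s13",205,295,165,265,8)
plan([558,275.5,54],85.4)
E
```

```text
[0.55941699 0.27465386 0.05357426] [-1.00354401 -0.17391819 -2.42149641]
t 23.475 {'sw': [array([485.8,  71.3,  63.9,  26. ]), array([490.8, 160.8,  64.5,  24. ]), array([485.7, 282.6, 100. ,  32. ])], 'foam': [array([415.3, 137.4, 103.4,  56.2,  -5.6,  39.1]), array([409.8, 256.2, 104.9,  52.1, -12.5,  39.2])]}
grey [529.3 113.2 114.7  65.6  -4.3] z 0.046 365
grey [537.3 201.  117.8  74.9  -8.2] z 0.0458 397
grey [417.  133.8 100.6  50.2  -8. ] z 0.0395 375
grey [411.5 253.4  99.6  47.2 -12. ] z 0.0398 440
plan [558, 275.5, 54] 85.4 -> [-0.6 -0.8  1.4] [-0.   0.1  0.1]
```

View pics/s13.png

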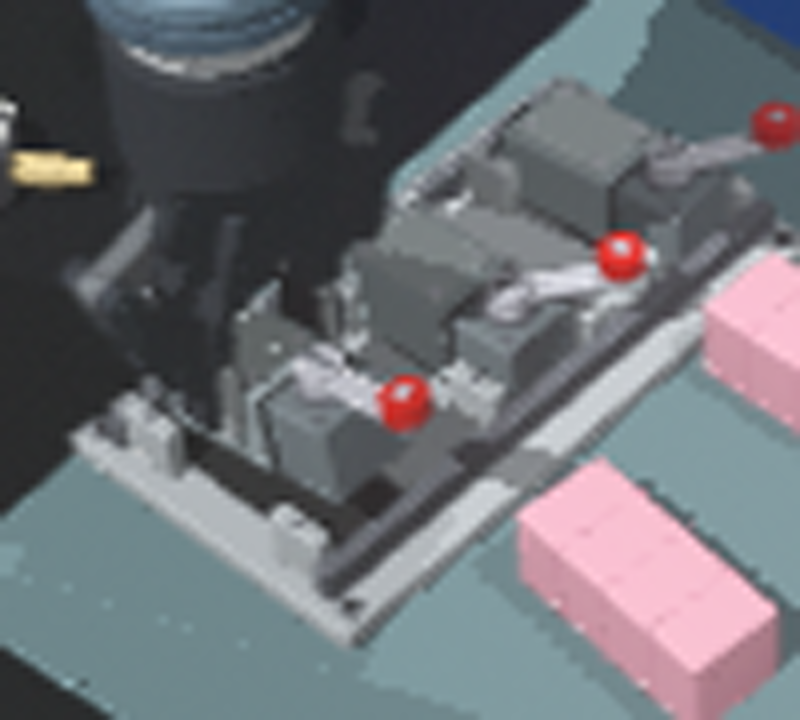

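>>> {"method": "step_arm", "body": {
  "motion": [
    [8, 0, 1, 0, 0, 0, 255],
    [14, 0, 1, 0, 0, 0, 255],
    [17, 0, 1, 0, 0, 0, 255],
    [17, 0, 1, 0, 0, 0, 255]
  ]
}}

```text
time_s: 23.98
eef_pos: [0.5584, 0.2748, 0.0364]
eef_rot: [0.029, -0.706, 0.028, 0.707]
wrist_force: [0.5, -0.3, -2.9]
opening: 0.432
```

>>> {"method": "step_arm", "body": {
  "motion": [
    [0, 0, -1, 0, 0, 0, 255],
    [0, 0, -2, 0, 0, 0, 255],
    [0, 0, -2, 0, 0, 0, 255]
  ]
}}

```text
time_s: 24.35
eef_pos: [0.561, 0.2748, 0.0372]
eef_rot: [-0.029, 0.707, -0.028, -0.707]
wrist_force: [-0.2, -0.2, -3.8]
opening: 0.432
```

>>> {"method": "step_arm", "body": {
  "motion": [
    [0, 0, -1, 0, 0, 0, 255],
    [0, 0, -2, 0, 0, 0, 255],
    [0, 0, -2, 0, 0, 0, 255]
  ]
}}

```text
time_s: 24.72
eef_pos: [0.5628, 0.2746, 0.037]
eef_rot: [0.029, -0.706, 0.028, 0.707]
wrist_force: [-0.1, 0.1, -3.0]
opening: 0.43
```

```bash
python3 - <<'E'
from h import *
p,d=state("side14","side"); crop(p,"s14",205,295,165,265,8)
E
```

```text
t 24.775 {'sw': [array([485.8,  71.9,  64.6,  25. ]), array([490.7, 160.4,  64.4,  25. ]), array([489.4, 283.4,  83.7,  31. ])], 'foam': [array([414.6, 136.4, 104.7,  54.9,  -6.6,  39. ]), array([409.4, 256.3, 105.7,  51.9, -12.5,  39.3])]}
grey [530.8 119.4 112.5  78.6  -4.8] z 0.0458 364
grey [536.5 196.5 114.3  67.   -6.6] z 0.0459 373
grey [416.9 133.6 100.6  49.8  -8. ] z 0.0396 375
grey [556.5 290.3 104.4  48.3   4.2] z 0.0374 169
grey [412.2 253.3  98.4  48.4 -13. ] z 0.0397 445
```

View pics/s14.png

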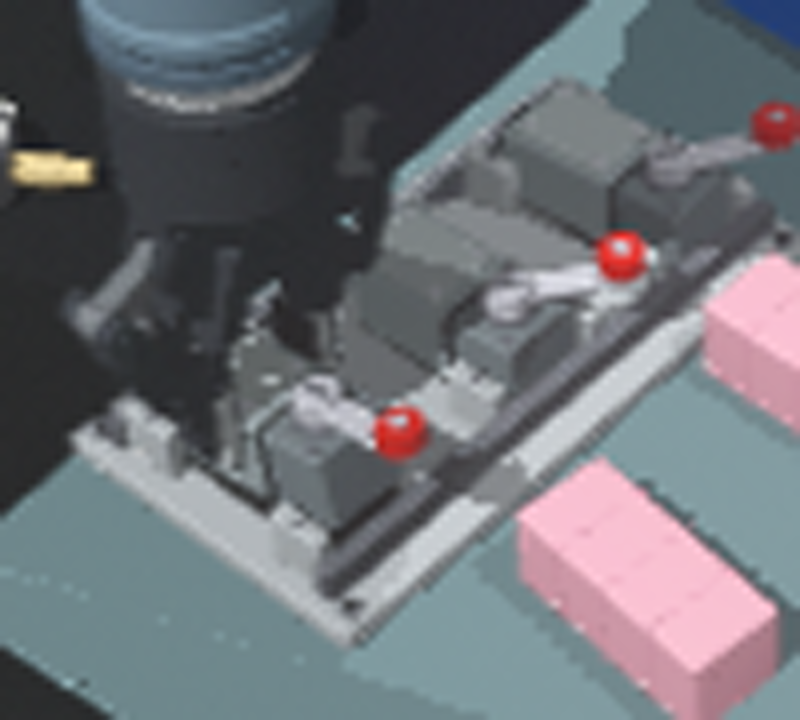

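>>> {"method": "step_arm", "body": {
  "motion": [
    [0, 0, 0, 0, 0, 0, 80],
    [0, 0, 0, 0, 0, 0, 80],
    [0, 0, 0, 0, 0, 0, 60],
    [-20, 0, 0, 0, 0, 0, 60],
    [-70, 0, 0, 0, 0, 0, 60],
    [-75, -25, 30, 0, 0, 0, 255],
    [-75, -25, 30, 0, 0, 0, 255]
  ]
}}

```text
time_s: 25.65
eef_pos: [0.5344, 0.3036, 0.1147]
eef_rot: [-0.029, 0.707, -0.026, -0.706]
wrist_force: [-0.5, -1.1, -0.0]
opening: 0.345
```

```bash
python3 - <<'E'
from h import *
o=ctrl.get_obs(); print(o["eef_pos"],o["wrist_force"])
p,d=state("side15","side")
X=xyz("side",d)
for n,(cx,cy) in dict(C=(556.8,276.5),B=(549.9,190.8),A=(543,105.1)).items():
    q=X[(abs(X[...,0]-cx/1000)<.06)&(abs(X[...,1]-cy/1000)<.017)&(X[...,2]>.04)&(X[...,2]<.056)]
    A=np.c_[q[:,0]-cx/1000,np.ones(len(q))]; m=abs(q[:,2]-np.median(q[:,2]))<.004; print(n,np.median(q[:,2]).round(4),"slope",np.linalg.lstsq(A[m],q[m,2],rcond=None)[0].round(3),m.sum(), q[:,0].min().round(4),q[:,0].max().round(4))
E
```

```text
[0.53435647 0.3036116  0.11472111] [-0.53925274 -1.05061189 -0.0464229 ]
t 25.7 {'sw': [array([485.2,  72.2,  64.9,  26. ]), array([490.3, 160.3,  64.6,  27. ]), array([482.1, 284.1,  63.7,  32. ])], 'foam': [array([414.9, 136.8, 103.3,  54.9,  -6.6,  39.5]), array([409.3, 255.6, 105.5,  51.1, -11.9,  39.3])]}
grey [531.3 114.7 112.   73.8  -9.1] z 0.0456 364
grey [536.6 194.4 112.6  72.6  -4.9] z 0.0455 419
grey [417.9 135.   98.2  52.   -8. ] z 0.0402 375
grey [546.9 280.6 107.5  67.6  -6. ] z 0.0458 377
grey [411.5 253.4  99.6  47.1 -12. ] z 0.0399 441
C 0.0487 slope [0.002 0.049] 190 0.4993 0.5934
B 0.0487 slope [0.009 0.049] 207 0.5002 0.5935
A 0.0482 slope [0.01  0.048] 199 0.4945 0.5828
```

```bash
python3 - <<'E'
from h import *
plan([494,314,54],85.4)
E
```

```text
plan [494, 314, 54] 85.4 -> [59.8 -7.9 41.7] [ 0.1 -0.1  0.2]
```

>>> {"method": "step_arm", "body": {
  "motion": [
    [0, -8, 41.7, 0, 0, 0, 255],
    [0, -8, 41.7, 0, 0, 0, 255],
    [35, -8, 41.7, 0, 0, 0, 255],
    [57, -8, 41.7, 0, 0, 0, 255],
    [60, -8, 41.7, 0, 0, 0, 255],
    [60, -8, 41.7, 0, 0, 0, 255],
    [60, 0, 41.7, 0, 0, 0, 255],
    [60, 8, 41.7, 0, 0, 0, 255],
    [60, 16, 41.7, 0, 0, 0, 255],
    [60, 24, 41.7, 0, 0, 0, 255]
  ]
}}

```text
time_s: 26.95
eef_pos: [0.4917, 0.2808, 0.0524]
eef_rot: [-0.029, 0.707, -0.028, -0.706]
wrist_force: [0.7, 0.6, 0.6]
opening: 0.001
```

>>> {"method": "step_arm", "body": {
  "motion": [
    [0, 8, 0, 0, 0, 0, 255],
    [0, 14, 0, 0, 0, 0, 255],
    [0, 16, 0, 0, 0, 0, 255],
    [0, 10, 0, 0, 0, 0, 255],
    [0, 0, 0, 0, 0, 0, 255],
    [-50, 0, 0, 0, 0, 0, 60],
    [-60, 0, -20, 0, 0, 0, 60]
  ]
}}

```text
time_s: 27.82
eef_pos: [0.5125, 0.2817, 0.1151]
eef_rot: [-0.029, 0.708, -0.026, -0.705]
wrist_force: [0.2, 0.1, 0.0]
opening: 0.416
```

```bash
python3 - <<'E'
from h import *
o=ctrl.get_obs(); print(o["eef_pos"],o["wrist_force"])
p,d=state("side16","side")
X=xyz("side",d)
for n,(cx,cy) in dict(C=(556.8,276.5),B=(549.9,190.8),A=(543,105.1)).items():
    q=X[(abs(X[...,0]-cx/1000)<.06)&(abs(X[...,1]-cy/1000)<.017)&(X[...,2]>.04)&(X[...,2]<.056)]
    print(n,np.median(q[:,2]).round(4),len(q),q[:,0].min().round(4),q[:,0].max().round(4))
plan([415.2,250,120],78.2)
E
```

```text
[0.51246604 0.28166491 0.11513319] [0.19314535 0.0909948  0.02872254]
t 27.875 {'sw': [array([485.9,  71.2,  63.8,  26. ]), array([490.6, 160.1,  64.1,  26. ]), array([498.7, 242.9,  64. ,  28. ])], 'foam': [array([415.6, 138. , 104.5,  57.2,  -5.6,  39.3]), array([409. , 256.2, 106.3,  51.4, -12.5,  39.3])]}
grey [529.8 112.6 113.7  65.   -4.4] z 0.0456 367
grey [537.4 198.1 113.9  66.3  -4.8] z 0.0451 308
grey [417.7 133.   98.5  49.2  -6.8] z 0.04 370
grey [544.9 282.4 112.   63.9  -4.7] z 0.0457 445
grey [411.5 253.4  99.4  47.6 -12.5] z 0.0399 438
C 0.0481 289 0.508 0.5992
B 0.0485 174 0.5003 0.5924
A 0.0484 241 0.495 0.5854
plan [415.2, 250, 120] 78.2 -> [-4.9 39.  97.8] [ 7.2 -0.4  0.3]
```

```bash
python3 - <<'E'
from h import *
plan([543,105,125],85.4)
E
```

```text
plan [543, 105, 125] 85.4 -> [ -9.5 173.3 -41.2] [ 0.  -0.4  0.3]
```

>>> {"method": "step_arm", "body": {
  "motion": [
    [-10, 80, -41, 0, -0.4, 0.3, 60],
    [-10, 173, -41, 0, -0.4, 0.3, 60],
    [-10, 173, -41, 0, -0.4, 0.3, 60],
    [-10, 173, -41, 0, -0.4, 0.3, 60],
    [-10, 173, -41, 0, -0.4, 0.3, 60]
  ]
}}

```text
time_s: 28.5
eef_pos: [0.538, 0.1045, 0.1212]
eef_rot: [0.028, -0.704, 0.03, 0.709]
wrist_force: [0.3, 0.5, 0.4]
opening: 0.765
```

```bash
python3 - <<'E'
from h import *
plan([543,105,27.5],85.4)
E
```

```text
plan [543, 105, 27.5] 85.4 -> [93.7 -1.2 -5.7] [-0.   0.5 -0.2]
```

>>> {"method": "step_arm", "body": {
  "motion": [
    [45, -1, -4, 0, 0.4, 0, 60],
    [80, -1, -4, 0, 0.4, 0, 60],
    [92, -1, -4, 0, 0.4, 0, 60],
    [94, -1, -4, 0, 0.4, 0, 60],
    [94, -1, -4, 0, 0.4, 0, 60]
  ]
}}

```text
time_s: 29.12
eef_pos: [0.5426, 0.1048, 0.0288]
eef_rot: [-0.027, 0.707, -0.029, -0.706]
wrist_force: [0.5, -0.2, -0.1]
opening: 0.768
```

Grip, lift, and plan to lane 3.

>>> {"method": "step_arm", "body": {
  "motion": [
    [0, 0, 0, 0, 0, 0, 255],
    [0, 0, 0, 0, 0, 0, 255],
    [0, 0, 0, 0, 0, 0, 255],
    [0, 0, 0, 0, 0, 0, 255],
    [-40, 0, 0, 0, 0, 0, 255],
    [-85, 0, 0, 0, 0, 0, 255],
    [-85, 0, 0, 0, 0, 0, 255],
    [-85, 0, 0, 0, 0, 0, 255]
  ]
}}

```text
time_s: 30.12
eef_pos: [0.5408, 0.1045, 0.1117]
eef_rot: [0.027, -0.706, 0.03, 0.707]
wrist_force: [0.6, 1.0, -3.8]
opening: 0.426
```

```bash
python3 - <<'E'
from h import *
plan([537,-283.9,110],82)
E
```

```text
plan [537, -283.9, 110] 82 -> [  3.  387.4 -27.6] [ 3.4  0.1 -0.2]
```

>>> {"method": "step_arm", "body": {
  "motion": [
    [0, 190, -14, 1.5, 0, 0, 255],
    [3, 387.4, -27.6, 3.4, 0.1, -0.2, 255],
    [3, 387.4, -27.6, 3.4, 0.1, -0.2, 255],
    [3, 387.4, -27.6, 3.4, 0.1, -0.2, 255],
    [3, 387.4, -27.6, 3.4, 0.1, -0.2, 255],
    [3, 387.4, -27.6, 3.4, 0.1, -0.2, 255],
    [3, 387.4, -27.6, 3.4, 0.1, -0.2, 255],
    [3, 387.4, -27.6, 3.4, 0.1, -0.2, 255],
    [3, 387.4, -27.6, 3.4, 0.1, -0.2, 255]
  ]
}}

```text
time_s: 31.25
eef_pos: [0.5374, -0.2817, 0.1096]
eef_rot: [0.05, -0.705, 0.048, 0.706]
wrist_force: [0.4, -0.3, -3.3]
opening: 0.429
```

```bash
python3 - <<'E'
from h import *
plan([537,-283.9,56],82)
E
```

```text
plan [537, -283.9, 56] 82 -> [53.5  2.4  0. ] [0.  0.1 0.1]
```

>>> {"method": "step_arm", "body": {
  "motion": [
    [45, 1.5, 0, 0, 0, 0, 255],
    [54, 1.5, 0, 0, 0, 0, 255],
    [54, 1.5, 0, 0, 0, 0, 255],
    [54, 1.5, 0, 0, 0, 0, 255]
  ]
}}

```text
time_s: 31.75
eef_pos: [0.5389, -0.2855, 0.0585]
eef_rot: [-0.049, 0.707, -0.05, -0.704]
wrist_force: [0.2, -0.7, -3.1]
opening: 0.432
```

```bash
python3 - <<'E'
from h import *
p,d=state("side17","side"); crop(p,"s17",150,250,240,380,5)
p,d=state("top17")
X=xyz("side",d)
E
```

```text
t 31.8 {'sw': [array([ 482.2, -307.2,   91.7,   11. ]), array([490.8, 160.2,  64.2,  25. ]), array([499.6, 242.4,  63.2,  28. ])], 'foam': [array([414.6, 136.9, 104.7,  55.9,  -6.6,  39. ]), array([409.9, 255.5, 104.5,  50.9, -12.4,  39.2])]}
grey [536.7 199.9 123.7  77.5 -12.7] z 0.0458 429
grey [417.6 132.8  98.8  49.3  -6.8] z 0.0398 373
grey [542.8 280.6 113.   69.2  -3.9] z 0.0455 477
grey [411.5 253.2  99.6  46.9 -11.9] z 0.0398 433
t 31.85 {'sw': [array([501.9, 241.3,  65.9,  25. ]), array([493.8, 159.3,  64.3,  21. ]), array([ 482.1, -309.4,   94.1,   23. ])], 'foam': [array([421.4, 130.4,  94.1,  43.3,  -6.5,  40. ]), array([415.3, 250.7,  94.3,  41.8, -12.1,  40.4])]}
grey [556.9 271.3 112.5  65.4  -4.7] z 0.0469 449
grey [549.1 191.7 114.7  69.3  -4.4] z 0.0475 400
grey [416.1 252.2  95.   42.3 -11.9] z 0.0405 423
grey [421.8 131.9  94.5  42.6  -6.5] z 0.0402 422
```

View pics/s17.png

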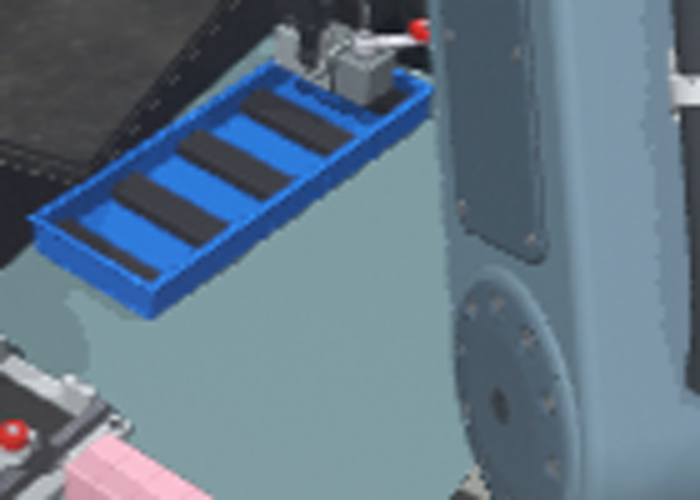

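>>> {"method": "step_arm", "body": {
  "motion": [
    [8, -1, 2, 0, 0, 0, 255],
    [12, -1, 2, 0, 0, 0, 255],
    [15, -1, 2, 0, 0, 0, 255],
    [15, -1, 2, 0, 0, 0, 255]
  ]
}}

```text
time_s: 32.35
eef_pos: [0.5358, -0.2839, 0.0414]
eef_rot: [-0.05, 0.706, -0.049, -0.705]
wrist_force: [-0.6, 0.6, -3.5]
opening: 0.43
```

>>> {"method": "step_arm", "body": {
  "motion": [
    [4, 0, 0, 0, 0, 0, 255],
    [8, 0, 0, 0, 0, 0, 255],
    [8, 0, 0, 0, 0, 0, 255]
  ]
}}

```text
time_s: 32.72
eef_pos: [0.5357, -0.2838, 0.0333]
eef_rot: [-0.05, 0.706, -0.049, -0.705]
wrist_force: [0.4, -0.3, -3.3]
opening: 0.434
```

>>> {"method": "step_arm", "body": {
  "motion": [
    [4, 0, 0, 0, 0, 0, 255],
    [7, 0, 0, 0, 0, 0, 255],
    [8.5, 0, 0, 0, 0, 0, 255],
    [8.5, 0, 0, 0, 0, 0, 255]
  ]
}}

```text
time_s: 33.22
eef_pos: [0.536, -0.284, 0.0254]
eef_rot: [-0.049, 0.706, -0.049, -0.705]
wrist_force: [-0.6, -0.1, -2.5]
opening: 0.43
```

>>> {"method": "step_arm", "body": {
  "motion": [
    [1.5, 0, 0, 0, 0, 0, 255],
    [1.5, 0, 0, 0, 0, 0, 120],
    [1.5, 0, 0, 0, 0, 0, 110],
    [1.5, 0, 0, 0, 0, 0, 110],
    [1.5, 0, 0, 0, 0, 0, 110],
    [-20, 0, 0, 0, 0, 0, 110],
    [-70, 0, 0, 0, 0, 0, 110],
    [-100, 0, 0, 0, 0, 0, 60]
  ]
}}

```text
time_s: 34.22
eef_pos: [0.5371, -0.285, 0.1295]
eef_rot: [-0.049, 0.707, -0.05, -0.704]
wrist_force: [0.6, -0.3, 0.7]
opening: 0.754
```

```bash
cat >> h.py <<'E'
L=dict(l0=(566.2,-75.9),l1=(556.5,-145.2),l2=(546.7,-214.5),l3=(537,-283.9))
B=dict(b0=(556.8,276.5),b1=(549.9,190.8),b2=(543,105.1))
def tops(d,n,P):
    X=xyz(n,d)
    for k,(cx,cy) in P.items():
        q=X[(np.hypot(X[...,0]-cx/1000,X[...,1]-cy/1000)<.03)]; print(k,"z med",np.median(q[:,2]).round(4),"p10-90",np.percentile(q[:,2],[10,90]).round(4))
E
python3 - <<'E'
from h import *
o=ctrl.get_obs(); print(o["eef_pos"],o["wrist_force"],o["opening"])
p,d=state("side18","side"); tops(d,"side",{**L,**B})
plan([550,190,120],85.4)
E
```

```text
[ 0.53707164 -0.28497967  0.12954805] [ 0.58273784 -0.33252669  0.72846392] 0.7535745298152576
t 34.275 {'sw': [array([ 477.8, -308.2,   59.2,   16. ]), array([490.9, 160.7,  64.3,  24. ]), array([499. , 243.1,  64.1,  29. ])], 'foam': [array([415.3, 137.8, 103.1,  56.2,  -6.6,  39.3]), array([409.9, 255.6, 104.2,  51.6, -11.5,  39.4])]}
grey [ 529.7 -274.8   94.8   61.5   -4.1] z 0.0435 198
grey [537.5 200.8 112.9  75.   -4.9] z 0.0458 416
grey [418.1 133.8  98.2  50.3  -8. ] z 0.0397 375
grey [542.9 278.8 113.5  75.3  -1.4] z 0.0458 478
grey [412.7 253.1  97.2  47.1 -12. ] z 0.0398 433
l0 z med 0.0121 p10-90 [0.0085 0.0226]
l1 z med 0.0119 p10-90 [0.0088 0.0221]
l2 z med 0.3236 p10-90 [0.0121 0.4915]
l3 z med 0.0491 p10-90 [0.0257 0.2413]
b0 z med 0.0466 p10-90 [0.0144 0.0504]
b1 z med 0.0463 p10-90 [0.0146 0.0508]
b2 z med 0.0146 p10-90 [0.0121 0.017 ]
plan [550, 190, 120] 85.4 -> [  10.8 -473.2   55.4] [-3.4 -0.6 -0.3]
```

>>> {"method": "step_arm", "body": {
  "motion": [
    [5, -240, 28, -3, -0.3, 0, 60],
    [10, -473, 55.4, -3.4, -0.4, 0, 60],
    [10, -473, 55.4, -3.4, -0.4, 0, 60],
    [10, -473, 55.4, -3.4, -0.4, 0, 60],
    [10, -473, 55.4, -3.4, -0.4, 0, 60],
    [10, -473, 55.4, -3.4, -0.4, 0, 60],
    [10, -473, 55.4, -3.4, -0.4, 0, 60],
    [10, -473, 55.4, -3.4, -0.4, 0, 60],
    [10, -473, 55.4, -3.4, -0.4, 0, 60],
    [10, -473, 55.4, -3.4, -0.4, 0, 60]
  ]
}}

```text
time_s: 35.52
eef_pos: [0.5473, 0.1917, 0.1162]
eef_rot: [0.028, -0.705, 0.028, 0.708]
wrist_force: [0.3, 0.2, -0.2]
opening: 0.761
```

```bash
python3 - <<'E'
from h import *
p,d=grab("top","top19"); print(find(p,d)[0]["sw"]); tops(d,"top",L)
plan([549,190.5,28],85.4)
E
```

```text
[array([493.7, 159.1,  65.1,  21. ]), array([ 479.7, -306.9,   61.7,   21. ])]
l0 z med 0.011 p10-90 [0.0084 0.0216]
l1 z med 0.0106 p10-90 [0.0082 0.0224]
l2 z med 0.0108 p10-90 [0.0081 0.0223]
l3 z med 0.0441 p10-90 [0.0217 0.0475]
plan [549, 190.5, 28] 85.4 -> [88.   0.5 -2.2] [-0.1  0.3  0. ]
```

>>> {"method": "step_arm", "body": {
  "motion": [
    [45, 0.5, -1.5, 0, 0.3, 0, 60],
    [80, 0.5, -1.5, 0, 0.3, 0, 60],
    [88, 0.5, -1.5, 0, 0.3, 0, 60],
    [88, 0.5, -1.5, 0, 0.3, 0, 60],
    [88, 0.5, -1.5, 0, 0.3, 0, 255],
    [88, 0.5, -1.5, 0, 0.3, 0, 255],
    [88, 0.5, -1.5, 0, 0.3, 0, 255],
    [88, 0.5, -1.5, 0, 0.3, 0, 255]
  ]
}}

```text
time_s: 36.58
eef_pos: [0.5494, 0.1907, 0.0295]
eef_rot: [-0.028, 0.707, -0.029, -0.706]
wrist_force: [-1.8, -4.3, 6.4]
opening: 0.43
```

>>> {"method": "step_arm", "body": {
  "motion": [
    [-40, 0, 0, 0, 0, 0, 255],
    [-85, 0, 0, 0, 0, 0, 255],
    [-85, 0, 0, 0, 0, 0, 255],
    [-85, 0, 0, 0, 0, 0, 255]
  ]
}}

```text
time_s: 37.08
eef_pos: [0.5474, 0.1915, 0.1119]
eef_rot: [0.029, -0.706, 0.028, 0.707]
wrist_force: [-1.1, 0.4, -4.5]
opening: 0.433
```

```bash
python3 - <<'E'
from h import *
plan([545.5,-214.5,110],82)
E
```

```text
plan [545.5, -214.5, 110] 82 -> [  1.8 404.8 -30.7] [3.4 0.1 0. ]
```

>>> {"method": "step_arm", "body": {
  "motion": [
    [0, 190, -14, 1.5, 0, 0, 255],
    [2, 404.8, -30.7, 3.4, 0, 0, 255],
    [2, 404.8, -30.7, 3.4, 0, 0, 255],
    [2, 404.8, -30.7, 3.4, 0, 0, 255],
    [2, 404.8, -30.7, 3.4, 0, 0, 255],
    [2, 404.8, -30.7, 3.4, 0, 0, 255],
    [2, 404.8, -30.7, 3.4, 0, 0, 255],
    [2, 404.8, -30.7, 3.4, 0, 0, 255],
    [2, 404.8, -30.7, 3.4, 0, 0, 255]
  ]
}}

```text
time_s: 38.2
eef_pos: [0.5448, -0.2133, 0.1084]
eef_rot: [0.05, -0.704, 0.049, 0.707]
wrist_force: [-0.6, -0.0, -3.4]
opening: 0.428
```

```bash
python3 - <<'E'
from h import *
plan([545.5,-214.5,58],82)
E
```

```text
plan [545.5, -214.5, 58] 82 -> [50.4  1.2 -1. ] [-0.   0.2  0.1]
```

>>> {"method": "step_arm", "body": {
  "motion": [
    [40, 1, -0.5, 0, 0, 0, 255],
    [58, 1, -0.5, 0, 0, 0, 255],
    [66, 1, -0.5, 0, 0, 0, 255],
    [66, 1, -0.5, 0, 0, 0, 255]
  ]
}}

```text
time_s: 38.7
eef_pos: [0.5463, -0.215, 0.0441]
eef_rot: [0.049, -0.705, 0.049, 0.706]
wrist_force: [-0.4, 0.4, -3.6]
opening: 0.435
```

>>> {"method": "step_arm", "body": {
  "motion": [
    [6, 0, 0, 0, 0, 0, 255],
    [11, 0, 0, 0, 0, 0, 255],
    [11, 0, 0, 0, 0, 0, 255]
  ]
}}

```text
time_s: 39.08
eef_pos: [0.5467, -0.2161, 0.0352]
eef_rot: [-0.049, 0.705, -0.05, -0.705]
wrist_force: [-7.0, 1.6, 8.7]
opening: 0.425
```

>>> {"method": "step_arm", "body": {
  "motion": [
    [-5, -1.2, 2, 0, 0, 0, 255],
    [-5, -1.2, 2, 0, 0, 0, 255],
    [0, -1.2, 2, 0, 0, 0, 255],
    [2, -1.2, 2, 0, 0, 0, 255],
    [2, -1.2, 2, 0, 0, 0, 255]
  ]
}}

```text
time_s: 39.7
eef_pos: [0.5441, -0.2139, 0.0305]
eef_rot: [0.05, -0.705, 0.049, 0.706]
wrist_force: [-0.3, -0.5, -4.1]
opening: 0.426
```

Clear; lower to the floor.

>>> {"method": "step_arm", "body": {
  "motion": [
    [3, 0, 0, 0, 0, 0, 255],
    [5.5, 0, 0, 0, 0, 0, 255],
    [5.5, 0, 0, 0, 0, 0, 255]
  ]
}}

```text
time_s: 40.08
eef_pos: [0.5459, -0.2144, 0.0281]
eef_rot: [-0.049, 0.706, -0.049, -0.705]
wrist_force: [-2.3, 3.4, 13.8]
opening: 0.429
```

>>> {"method": "step_arm", "body": {
  "motion": [
    [0, 0, 0, 0, 0, 0, 120],
    [0, 0, 0, 0, 0, 0, 110],
    [0, 0, 0, 0, 0, 0, 110],
    [0, 0, 0, 0, 0, 0, 110],
    [-20, 0, 0, 0, 0, 0, 110],
    [-70, 0, 0, 0, 0, 0, 110],
    [-100, 0, 0, 0, 0, 0, 60],
    [-100, 0, 0, 0, 0, 0, 60]
  ]
}}

```text
time_s: 41.08
eef_pos: [0.5469, -0.2155, 0.1304]
eef_rot: [-0.048, 0.708, -0.051, -0.703]
wrist_force: [0.4, 0.3, 0.4]
opening: 0.771
```

```bash
python3 - <<'E'
from h import *
p,d=grab("side","side20"); print(find(p,d,"side")[0]["sw"])
plan([555.5,276,122],85.4)
E
```

```text
[array([ 477.7, -308. ,   59.3,   16. ]), array([ 487.1, -236.9,   60.8,   18. ]), array([498.9, 243.3,  64.4,  29. ])]
plan [555.5, 276, 122] 85.4 -> [   5.2 -487.3   58.7] [-3.4 -0.2 -0.1]
```

>>> {"method": "step_arm", "body": {
  "motion": [
    [3, -240, 28, -3, 0, 0, 60],
    [5, -487, 58.7, -3.4, 0, 0, 60],
    [5, -487, 58.7, -3.4, 0, 0, 60],
    [5, -487, 58.7, -3.4, 0, 0, 60],
    [5, -487, 58.7, -3.4, 0, 0, 60],
    [5, -487, 58.7, -3.4, 0, 0, 60],
    [5, -487, 58.7, -3.4, 0, 0, 60],
    [5, -487, 58.7, -3.4, 0, 0, 60],
    [5, -487, 58.7, -3.4, 0, 0, 60],
    [5, -487, 58.7, -3.4, 0, 0, 60]
  ]
}}

```text
time_s: 42.38
eef_pos: [0.5534, 0.276, 0.1196]
eef_rot: [0.028, -0.706, 0.029, 0.708]
wrist_force: [-0.6, -1.0, 0.4]
opening: 0.764
```

```bash
python3 - <<'E'
from h import *
p,d=grab("top","top21"); print(find(p,d)[0]["sw"]); tops(d,"top",L)
plan([556,276,28],85.4)
E
```

```text
[array([501.9, 241.3,  65.9,  25. ]), array([ 489.5, -236.8,   61.8,   18. ]), array([ 479.7, -307. ,   61.7,   21. ])]
l0 z med 0.0112 p10-90 [0.0081 0.022 ]
l1 z med 0.0108 p10-90 [0.0079 0.0216]
l2 z med 0.044 p10-90 [0.0214 0.0478]
l3 z med 0.0439 p10-90 [0.0217 0.0479]
plan [556, 276, 28] 85.4 -> [91.9 -0.9 -2.4] [-0.   0.1 -0. ]
```

>>> {"method": "step_arm", "body": {
  "motion": [
    [45, 0, -1.5, 0, 0, 0, 60],
    [82, 0, -1.5, 0, 0, 0, 60],
    [91, 0, -1.5, 0, 0, 0, 60],
    [91, 0, -1.5, 0, 0, 0, 60],
    [91, 0, -1.5, 0, 0, 0, 255],
    [91, 0, -1.5, 0, 0, 0, 255],
    [91, 0, -1.5, 0, 0, 0, 255],
    [91, 0, -1.5, 0, 0, 0, 255]
  ]
}}

```text
time_s: 43.42
eef_pos: [0.5573, 0.2761, 0.0322]
eef_rot: [-0.029, 0.707, -0.028, -0.706]
wrist_force: [-0.8, -1.8, 6.0]
opening: 0.427
```

>>> {"method": "step_arm", "body": {
  "motion": [
    [-40, 0, 0, 0, 0, 0, 255],
    [-85, 0, 0, 0, 0, 0, 255],
    [-85, 0, 0, 0, 0, 0, 255],
    [-85, 0, 0, 0, 0, 0, 255]
  ]
}}

```text
time_s: 43.92
eef_pos: [0.5552, 0.2762, 0.1144]
eef_rot: [0.029, -0.706, 0.028, 0.707]
wrist_force: [-0.8, -0.9, -3.7]
opening: 0.43
```

```bash
python3 - <<'E'
from h import *
plan([555,-145.2,110],82)
E
```

```text
plan [555, -145.2, 110] 82 -> [  4.3 420.  -33.7] [3.4 0.1 0. ]
```

>>> {"method": "step_arm", "body": {
  "motion": [
    [2, 190, -14, 1.5, 0, 0, 255],
    [4, 420, -33.7, 3.4, 0, 0, 255],
    [4, 420, -33.7, 3.4, 0, 0, 255],
    [4, 420, -33.7, 3.4, 0, 0, 255],
    [4, 420, -33.7, 3.4, 0, 0, 255],
    [4, 420, -33.7, 3.4, 0, 0, 255],
    [4, 420, -33.7, 3.4, 0, 0, 255],
    [4, 420, -33.7, 3.4, 0, 0, 255],
    [4, 420, -33.7, 3.4, 0, 0, 255]
  ]
}}

```text
time_s: 45.05
eef_pos: [0.5543, -0.1442, 0.1089]
eef_rot: [0.05, -0.704, 0.049, 0.707]
wrist_force: [0.2, 0.7, -2.9]
opening: 0.425
```

```bash
python3 - <<'E'
from h import *
plan([555,-145.2,46],82)
E
```

```text
plan [555, -145.2, 46] 82 -> [62.9  1.  -1.1] [-0.1  0.2  0.1]
```

>>> {"method": "step_arm", "body": {
  "motion": [
    [40, 0.5, 0, 0, 0, 0, 255],
    [58, 0.5, 0, 0, 0, 0, 255],
    [64, 0.5, 0, 0, 0, 0, 255],
    [64, 0.5, 0, 0, 0, 0, 255]
  ]
}}

```text
time_s: 45.55
eef_pos: [0.5557, -0.1451, 0.0469]
eef_rot: [0.049, -0.705, 0.049, 0.706]
wrist_force: [-0.2, -0.2, -3.1]
opening: 0.428
```

>>> {"method": "step_arm", "body": {
  "motion": [
    [6, 0, 0, 0, 0, 0, 255],
    [11, 0, 0, 0, 0, 0, 255],
    [11, 0, 0, 0, 0, 0, 255]
  ]
}}

```text
time_s: 45.92
eef_pos: [0.5553, -0.1455, 0.0355]
eef_rot: [0.05, -0.705, 0.049, 0.706]
wrist_force: [-0.1, 0.5, -3.1]
opening: 0.429
```

>>> {"method": "step_arm", "body": {
  "motion": [
    [4, 0, 0, 0, 0, 0, 255],
    [7.5, 0, 0, 0, 0, 0, 255],
    [7.5, 0, 0, 0, 0, 0, 255]
  ]
}}

```text
time_s: 46.3
eef_pos: [0.5556, -0.1457, 0.0284]
eef_rot: [0.05, -0.705, 0.049, 0.706]
wrist_force: [-0.7, 1.3, -0.7]
opening: 0.425
```

Essentially on the floor; release, retreat, then check and plan for foam (the one near y=130).

>>> {"method": "step_arm", "body": {
  "motion": [
    [1, 0, 0, 0, 0, 0, 255],
    [1, 0, 0, 0, 0, 0, 120],
    [1, 0, 0, 0, 0, 0, 110],
    [1, 0, 0, 0, 0, 0, 110],
    [1, 0, 0, 0, 0, 0, 110],
    [-20, 0, 0, 0, 0, 0, 110],
    [-70, 0, 0, 0, 0, 0, 110],
    [-95, 0, 0, 0, 0, 0, 60],
    [-95, -50, 0, 0, 0, 0, 60]
  ]
}}

```text
time_s: 47.42
eef_pos: [0.5649, -0.099, 0.1266]
eef_rot: [-0.05, 0.707, -0.052, -0.703]
wrist_force: [0.7, 1.1, -0.8]
opening: 0.761
```

```bash
python3 - <<'E'
from h import *
p,d=grab("side","side22"); print(find(p,d,"side")[0])
p,d=grab("top","top22"); print(find(p,d)[0])
plan([421.5,130.7,122],84)
E
```

```text
{'sw': [array([ 475.6, -305.5,   61.9,   13. ]), array([ 486.4, -236.4,   61.1,   19. ]), array([ 494.2, -167.8,   59.9,   18. ])], 'foam': [array([415.5, 136.3, 103.7,  55.9,  -8.9,  39.1]), array([409.2, 255.7, 105.7,  50.5, -12.5,  39.4])]}
{'sw': [array([ 497.2, -168.9,   61. ,   19. ]), array([ 489.6, -236.9,   61.3,   18. ]), array([ 479.6, -306.7,   62.4,   22. ])], 'foam': [array([422.4, 130.4,  92.1,  42.7,  -5.8,  39.7]), array([415.3, 250.8,  94.3,  41.8, -12.1,  40.3])]}
plan [421.5, 130.7, 122] 84 -> [   2.2 -202.   170.6] [-1.9 -0.   0.1]
```

>>> {"method": "step_arm", "body": {
  "motion": [
    [2, -100, 85, -1, 0, 0, 60],
    [2, -202, 170.6, -1.9, 0, 0, 60],
    [2, -202, 170.6, -1.9, 0, 0, 60],
    [2, -202, 170.6, -1.9, 0, 0, 60],
    [2, -202, 170.6, -1.9, 0, 0, 60],
    [2, -202, 170.6, -1.9, 0, 0, 60],
    [2, -202, 170.6, -1.9, 0, 0, 60]
  ]
}}

```text
time_s: 48.4
eef_pos: [0.423, 0.1267, 0.1216]
eef_rot: [-0.038, 0.706, -0.038, -0.706]
wrist_force: [-0.5, -0.7, -0.1]
opening: 0.765
```

```bash
python3 - <<'E'
from h import *
plan([422,130.7,18],83.8)
E
```

```text
plan [422, 130.7, 18] 83.8 -> [103.6  -3.9   1.5] [ 0. -0. -0.]
```

>>> {"method": "step_arm", "body": {
  "motion": [
    [50, -3, 1, 0, 0, 0, 60],
    [95, -3, 1, 0, 0, 0, 60],
    [103, -3, 1, 0, 0, 0, 60],
    [103, -3, 1, 0, 0, 0, 60],
    [103, -3, 1, 0, 0, 0, 255],
    [103, -3, 1, 0, 0, 0, 255],
    [103, -3, 1, 0, 0, 0, 255],
    [103, -3, 1, 0, 0, 0, 255],
    [50, -3, 1, 0, 0, 0, 255],
    [10, -3, 1, 0, 0, 0, 255]
  ]
}}

```text
time_s: 49.65
eef_pos: [0.4216, 0.1309, 0.1137]
eef_rot: [-0.038, 0.707, -0.037, -0.706]
wrist_force: [1.5, 0.6, -0.6]
opening: 0.443
```

```bash
python3 - <<'E'
from h import *
plan([566,-75.9,110],82)
E
```

```text
plan [566, -75.9, 110] 82 -> [   3.8  190.3 -165.6] [ 1.9 -0.1  0. ]
```

>>> {"method": "step_arm", "body": {
  "motion": [
    [3, 95, -80, 1, 0, 0, 255],
    [4, 190.3, -165.6, 1.9, 0, 0, 255],
    [4, 190.3, -165.6, 1.9, 0, 0, 255],
    [4, 190.3, -165.6, 1.9, 0, 0, 255],
    [4, 190.3, -165.6, 1.9, 0, 0, 255],
    [4, 190.3, -165.6, 1.9, 0, 0, 255],
    [4, 190.3, -165.6, 1.9, 0, 0, 255]
  ]
}}

```text
time_s: 50.52
eef_pos: [0.5647, -0.0747, 0.1074]
eef_rot: [0.049, -0.705, 0.049, 0.706]
wrist_force: [-0.1, 0.7, -1.2]
opening: 0.445
```

```bash
python3 - <<'E'
from h import *
plan([566,-75.9,45],82)
E
```

```text
plan [566, -75.9, 45] 82 -> [62.4  1.1 -1.5] [0.1 0.1 0. ]
```

>>> {"method": "step_arm", "body": {
  "motion": [
    [40, 0.5, -0.5, 0, 0, 0, 255],
    [58, 0.5, -0.5, 0, 0, 0, 255],
    [64, 0.5, -0.5, 0, 0, 0, 255],
    [64, 0.5, -0.5, 0, 0, 0, 255]
  ]
}}

```text
time_s: 51.02
eef_pos: [0.566, -0.0763, 0.0435]
eef_rot: [0.049, -0.705, 0.049, 0.706]
wrist_force: [-0.1, 0.3, 0.2]
opening: 0.442
```

>>> {"method": "step_arm", "body": {
  "motion": [
    [6, 0, 0, 0, 0, 0, 255],
    [10, 0, 0, 0, 0, 0, 255],
    [10, 0, 0, 0, 0, 0, 255]
  ]
}}

```text
time_s: 51.4
eef_pos: [0.5657, -0.0766, 0.0331]
eef_rot: [0.05, -0.705, 0.049, 0.706]
wrist_force: [-0.8, -0.3, -0.8]
opening: 0.441
```

>>> {"method": "step_arm", "body": {
  "motion": [
    [4, 0, 0, 0, 0, 0, 255],
    [8, 0, 0, 0, 0, 0, 255],
    [8, 0, 0, 0, 0, 0, 255]
  ]
}}

```text
time_s: 51.78
eef_pos: [0.5661, -0.0767, 0.0264]
eef_rot: [0.049, -0.705, 0.049, 0.706]
wrist_force: [-4.3, 0.6, 9.6]
opening: 0.442
```

>>> {"method": "step_arm", "body": {
  "motion": [
    [0, 0, 0, 0, 0, 0, 120],
    [0, 0, 0, 0, 0, 0, 105],
    [0, 0, 0, 0, 0, 0, 105],
    [0, 0, 0, 0, 0, 0, 105],
    [-20, 0, 0, 0, 0, 0, 105],
    [-70, 0, 0, 0, 0, 0, 105],
    [-120, -60, 0, 0, 0, 0, 60],
    [-150, -120, 0, 0, 0, 0, 60],
    [-150, -200, 0, 0, 0, 0, 60],
    [-150, -220, 0, 0, 0, 0, 60]
  ]
}}

```text
time_s: 53.02
eef_pos: [0.5975, 0.1433, 0.1784]
eef_rot: [-0.05, 0.707, -0.049, -0.704]
wrist_force: [0.1, -0.1, -0.0]
opening: 0.764
```

```bash
python3 - <<'E'
from h import *
p,d=grab("top","top23"); f,X,H,S,V=find(p,d); print(f); tops(d,"top",L)
crop(p,"t23",160,290,90,350,3)
Z=X[...,2]; R=(X[...,0]>.47)&(X[...,0]<.64)&(X[...,1]<0)&(X[...,1]>-.33)
for b in blobs(R&(Z>.040)&(Z<.0485)&~((H>100)&(H<128)&(S>120)),80): print(rect("top",b,.044),b.sum())
o=ctrl.get_obs(); print(o["time_s"],o["eef_pos"])
E
```

```text
{'sw': [array([ 497.8, -168.4,   60.3,   21. ]), array([ 489.4, -236.8,   60.5,   22. ]), array([ 479.8, -307.3,   60. ,   21. ])], 'foam': [array([563.8, -72.7,  95.4,  41.4,  -7.7,  46.3])]}
l0 z med 0.0458 p10-90 [0.0215 0.0484]
l1 z med 0.0438 p10-90 [0.0199 0.0475]
l2 z med 0.044 p10-90 [0.0215 0.0482]
l3 z med 0.0441 p10-90 [0.022  0.0479]
[564.9 -72.6  95.   41.9  -7.8] 346
[ 552.9 -141.5   86.9   39.9   -7.3] 284
[ 544.5 -209.6   86.    40.7   -8.1] 280
[ 535.  -279.4   88.9   40.8   -7.2] 286
53.075 [0.59738479 0.14973316 0.17856283]
```

View pics/t23.png

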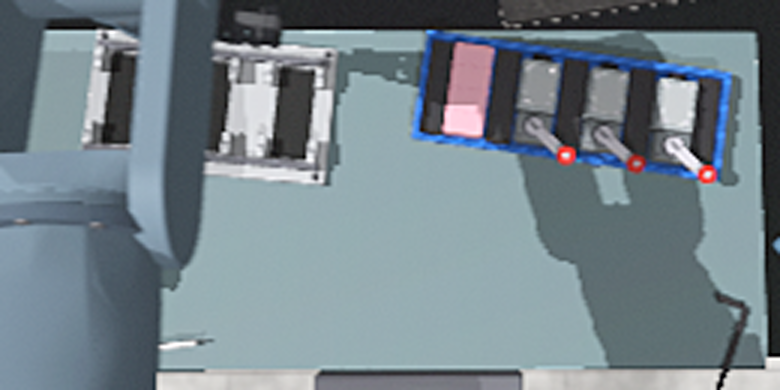

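```bash
python3 -c "
from bench import ctrl
print(ctrl.hand_in())"
```

```text
the job is handed in; nothing more can be done
None
```

The job is done and handed in at about 53 s of the 208 s allowed. `hand_in()` gives no verdict, so the result rests on my own checks below.

**What I did**
- Three switches were present. I laid each one in its own fixture bay and pushed its arm over. All three were tripped there together before I took any out.
- I then packed them in tray lanes 1, 2 and 3 and put one foam block in lane 0. The second block was spare and stays on the mat.
- I did not move near the cup, gauge or mouse, but I did not re-measure them at the end.

**Last checks (top camera)**
- **Height:** the switch tops stand at 44 mm and the foam top at 46 mm, which matches lying flat on the lane floors.
- **Alignment:** all four lie within about 1° of the tray's lane direction.
- **Arms:** all three rollers are at the latched position, about 70 mm apart.
- **Robot:** it was standing clear in free air at hand-in.

**What went wrong or disagreed**
- One switch was knocked a few centimetres aside during the run, so I measured it again before picking it up.
- The third switch first caught on a bay rail and tilted in the grip. The wrist force reached about 42 N. I lifted it, shifted it along the bay and released it, and it then lay flat.
- Two lighter snags, one in a bay and one in a tray lane, cleared with a small sideways shift.
- Camera and arm readings differed by up to 4 to 6 mm for things held in the air, so I relied on force readings for the final fits.
- At the end, the top-face outlines read 2 to 5 mm off the lane centres I had measured. I put that down to viewing angle, because each lane leaves only 2 to 3 mm of slack.

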